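# Pin the handle onto the budare

## Robot

A 6-joint arm with a two-finger parallel gripper is mounted at the origin on the work surface. World frame = base frame: x ahead of the robot, y to its left, z up, the work surface at z = 0. Lengths are in m, angles in rad, forces in N, time in s.
With the tool pointing down it reaches from about 0.35 to 0.85 m from the base axis. Payload 8.1 kg.
Tool frame: the origin (TCP) lies on the front face of the gripper's body, between the roots of the fingers; the fingertips stand 84 mm ahead of it and the grasp point (between the pads) lies 65 mm ahead of it; z points along the fingers, y is the line along which they close (so a half turn about z gives the same grasp; the last joint's range is limited). The gripper opens to 93 mm and grips with 3 to 60 N. Pads are 15 mm wide; open, the fingers measure 128 mm over their backs; the gripper's body (75 mm by 188 mm) begins 65 mm behind the grasp point.
Start: joints at [1.044, 0.13, 1.488, -0, 1.523, -0.085], TCP at [0.257, 0.542, 0.303] pointing down, gripper open.
Joint ranges: [-2.96, 2.96], [-0.89, 2.26], [0.02, 2.5], [-1.34, 4.48], [0, 2.73], [-2.66, 2.66]. Speed limits (rad/s): [2.39, 2.39, 2.79, 3.14, 3.14, 3.14].

## Interface

Orientations are given as a unit quaternion [x, y, z, w].
In Python, from station import telemetry, viewer, r gives the robot as it stands. The module is installed in compiled form; this text tells all that it offers.
- The arm moves only by the tool play_rows, never from a script. Its argument "series" is a list of rows, each an object of numbers: "jaw": the closure, from 0 (fully open) to 1 (shut); "dx", "dy", "dz": the shift along the tool's x, y, z in m; "roll": the turn about the tool's z in degrees. In form: [{"jaw": .., "dx": .., "dy": .., "dz": .., "roll": ..}, ...]. A call has exactly 5 rows; each row is the pose to reach, as a shift and turn from the pose commanded when the call began, along the tool's axes at that moment; what a row does not reach only later rows make up. A row lasts 1/8 s, in which the tool goes at most 62.5 mm and 10.7 degrees, less where a joint would pass 70% of its speed; a pose out of reach is approached as far as the arm can. A call with a gripper value outside its range is refused whole. The fingers move at their own pace and stop on an object; "newtons" is the grip in N (left out, the last holds). Time passes only in rows, so rows that repeat a pose let the fingers close, or fill a call up. It gives the time, the measured TCP pose, the force, the opening and the grip force at its end, in the units of the state.
- telemetry.get_obs(): the state, without advancing time (a new reading comes with each control period).
- viewer.capture(name): name is "scene" or "top" or "wrist"; returns the picture (420x560x3 uint8, red, green, blue); there is no depth.
- viewer.camera_info(name): a dict with "mtx" (3x3 intrinsics, pixels), "dist" ([k1, k2, p1, p2, k3] as OpenCV has them; the pictures are not rectified), "pose" (4x4, takes a point from camera to world coordinates). Camera axes: x right, y up, looking along -z (the intrinsics and any distortion apply to the point x, -y, -z); pixel columns grow to the right and rows downward; lengths in m; the calibration is good to about 2 mm. A picture is of the moment at which its call begins: read the wrist's pose just before it. camera_info takes no time and is no camera call; for the wrist camera it gives the pose at the moment of the call.
- r.finish_job(): hands the job in; it is judged then, once.
The state is a dict: "time": time; "joint_pos": joint angles; "joint_velocities": joint speeds; "tau": joint torques, N m; "tool_pos": TCP position; "tool_rot": TCP orientation; "contact_force": force on the tool from outside, world axes, zero at the start; "moment": the same for the moment, N m; "opening": opening from 0.0 (shut) to 1.0 (fully open); "gripper_force": force on a finger pad.
Only numpy, scipy, OpenCV 4.12 (cv2) and the standard library are available. Lean on these libraries where they do the work, as an engineer would, in place of code of your own. Each camera call takes 0.05 s, during which the arm holds its last target. There are 200 camera calls.

## Task

Fit the loose handle to the black budare: slide the handle's round eye all the way into the fork on the budare's edge, then take the headed pin out of the wooden rest and push it down through fork and eye, past the spring catch, until its collar sits flush on the fork. Let go of everything, and leave the orange bowl, the blue lidded box and the tongs where they are.

Things in the scene. Friction and masses are not known exactly. Their poses are not given: they have to be found in the camera images.
- fork: Steel fork on the edge of the black budare (disc 244 mm wide, 36 mm high, centred at x = 170 mm), all fixed. Origin: on the axis of its vertical 18 mm holes, at counter height; x points from the open mouth in to the budare, z up. Two cheeks 64 (x) by 60 mm (y) round it: lower 0 to 26 mm high, upper 52 to 68 mm. A sprung catch in the lower hole stops a dropped pin; 8 to 18 N push past it.
- fork_seat (a point): Centre of the upper cheek's hole at the fork's top face, 68 mm above the counter; here the pin's collar seats. The slot between the cheeks is open to -x, 39 mm wide between side stops (flared mouth to x = -45 mm, 72 mm wide over all), with a back stop at x = 18.5 mm: an eye pushed against it has its hole in line.
- handle: Loose handle, 198 mm long, 220 g, lying on the counter. Origin: on the counter under the place to grip; x points along it to the eye, z up. Dark wooden grip x = -90 to 45 mm, 26 mm wide, 32 mm high; steel neck 16 mm wide, 30 to 46 mm high; round eye 36 mm wide centred at x = 90 mm, 28 to 50 mm high, with a vertical 19 mm hole. Lying flat on the counter, the eye is at the slot's height.
- handle_eye (a point): Centre of the top of the handle's eye hole (x = +90 mm, 50 mm high).
- pin: Loose steel pin, 97 mm long, 120 g, lying level in the wooden rest. Origin: on its axis at the collar's underside; x points to the tip. Shaft 16 mm thick, x = 0 to 54 mm, tapering to 6 mm at the tip, x = 66 mm. Collar 24 mm wide, x = -5 to 0 mm; round knob 20 mm wide, x = -31 to -5 mm. Seated it stands x down, origin at fork_seat.
- pin_tip (a point): Tip of the pin, on its axis, 66 mm from the underside of the collar.
- rest: Wooden spoon rest, fixed: base 150 (x) by 66 mm (y), 12 mm thick, origin under its centre. The pin lies along x, head to -x, collar underside at x = -18 mm, axis 34 mm high. Knob and collar sit in a pocket 40 mm high (x = -62 to -17 mm, 47 mm wide) with no room for fingers; the tip lies in a saddle 23 mm wide at x = 30 to 38 mm. Between them the shaft is free.
- bowl: Orange ceramic bowl, 130 mm wide, 55 mm high, loose; origin under its centre. Leave alone.
- box: Sky blue plastic lidded box, 98 mm (x) by 148 mm (y), 70 mm high, loose; origin under its centre. Leave alone.
- tongs: Steel kitchen tongs lying on the counter, 220 mm long along x, up to 55 mm wide, 18 mm high, loose; origin under the centre. Leave alone.
- lidrack: Bamboo rack with two steel pot lids, fixed: 120 mm (x) by 222 mm (y), the lids up to 170 mm wide and 192 mm high; origin under its centre.
Things that resemble listed ones, but are neither listed nor needed, are in the scene too. Of the things shaped like the pin, the steel one is meant. Leave any purple look-alike of the handle alone.

How it is judged:
On the way:
1. the handle's eye is in the fork, its hole within 5 mm of the fork's holes, the handle level (horizontal distance between handle_eye and fork_seat below 0.005 m and z of handle_eye in the frame of fork below 0.054 m and angle between handle's own z axis and vertical below 0.1 rad), for 0.2 s.
At the end, for the whole second after the job is handed in: The handle's eye is in the fork, its hole within 5 mm of the fork's hole axis, the handle level within 0.1 rad; the pin stands head up through both cheeks and the eye, within 5 mm of the axis at tip and collar, its collar no more than 2.5 mm above the fork's top face; handle and pin are at rest (all of step 1 and horizontal distance between each of pin_tip, pin and fork_seat below 0.005 m and z of pin in the frame of fork_seat below 0.0025 m and z of pin_tip in the frame of fork below 0.006 m and linear speed of each of pin, handle below 0.02 m/s); the robot touches nothing.
It fails at once if the bowl is shifted by more than 30 mm (distance of bowl from where it was at the start of the episode above 0.03 m).
It fails at once if the box is shifted by more than 30 mm (distance of box from where it was at the start of the episode above 0.03 m).
It fails at once if the tongs are shifted by more than 30 mm (distance of tongs from where it was at the start of the episode above 0.03 m).
It also fails if it takes over 72 s, if anything falls off the work surface, if the arm or the gripper's body presses on something with over 40 N, if the wrist force passes 120 N, or if a joint passes its speed limit or range.

## Working session

There is one attempt and no reset: what is moved stays moved. The work goes in short steps, Python scripts to look and compute and a tool call to move; the robot and the scene stay as the last step left them, time stands still between calls to the robot, and variables do not carry over. Pictures are saved under pics/ and viewed, at most 10 in all, crops included, and the job is handed in when it is done.

Besides the shell and the picture viewer there is one more tool, called after "Call:" by a JSON object that holds its "fn" and its "kwargs". play_rows: Moves the arm, as the interface text tells. Its arguments: {"type":"object","properties":{"series":{"type":"array","items":{"type":"object","properties":{"jaw":{"type":"number"},"dx":{"type":"number"},"dy":{"type":"number"},"dz":{"type":"number"},"roll":{"type":"number"}}}},"newtons":{"type":"number"}},"required":["series"]}

```bash
mkdir -p pics; cat > h.py <<'E'
import numpy as np, cv2
from station import telemetry, viewer, r
def cap(n,f):
    im=viewer.capture(n)[:,:,::-1].copy(); cv2.imwrite('pics/'+f,im); return im
def ray(n,uv,z,info=None):
    c=info or viewer.camera_info(n); K=np.array(c['mtx']);P=np.array(c['pose'])
    p=cv2.undistortPoints(np.array(uv,float).reshape(-1,1,2),K,np.array(c['dist'])).reshape(-1,2)
    d=np.c_[p[:,0],-p[:,1],-np.ones(len(p))]@P[:3,:3].T; o=P[:3,3]
    z=np.broadcast_to(z,(len(p),))
    return o+d*((z-o[2])/d[:,2])[:,None]
def proj(n,X,info=None):
    c=info or viewer.camera_info(n); P=np.array(c['pose'])
    q=(np.atleast_2d(X)-P[:3,3])@P[:3,:3]; q=q*[1,-1,-1]
    return cv2.projectPoints(q,np.zeros(3),np.zeros(3),np.array(c['mtx']),np.array(c['dist']))[0].reshape(-1,2)
E
python3 - <<'E'
from h import *
a=cap('top','t0.png');b=cap('scene','s0.png')
for n in('top','scene'):
    c=viewer.camera_info(n);print(n,np.round(c['mtx'],1).tolist(),c['dist'],np.round(c['pose'],3).tolist())
o=telemetry.get_obs();print(o)
cv2.imwrite('pics/t0b.png',cv2.resize(a,(800,600),interpolation=cv2.INTER_CUBIC))
cv2.imwrite('pics/s0b.png',cv2.resize(b,(800,600),interpolation=cv2.INTER_CUBIC))
E
```

```text
top [[398.0, 0.0, 279.5], [0.0, 398.0, 207.5], [0.0, 0.0, 1.0]] [0.02104581 0.         0.         0.         0.        ] [[-0.007, 0.982, -0.19, 0.247], [-1.0, -0.012, -0.023, 0.001], [-0.025, 0.19, 0.982, 1.201], [0.0, 0.0, 0.0, 1.0]]
scene [[403.5, 0.0, 275.3], [0.0, 403.5, 211.9], [0.0, 0.0, 1.0]] [-0.02886523  0.          0.          0.          0.        ] [[0.829, -0.478, 0.29, 0.788], [0.559, 0.699, -0.446, -0.457], [0.011, 0.532, 0.847, 1.012], [0.0, 0.0, 0.0, 1.0]]
{'time': 0.1, 'joint_pos': array([ 1.04357557e+00,  1.31066432e-01,  1.48916049e+00, -3.43596928e-05,
        1.52298331e+00, -8.54062467e-02]), 'joint_velocities': array([ 9.48725571e-04, -1.80039646e-03, -6.52575896e-04, -3.69390014e-04,
        9.08412390e-05, -4.58788789e-04]), 'tau': array([ 1.85532444e-03, -5.61345899e+01, -4.93091154e+01,  7.71682430e-02,
        2.93230929e-02,  1.36684545e-05]), 'tool_pos': array([0.25635531, 0.54207176, 0.30180913]), 'tool_rot': array([ 2.19114036e-01,  9.75698921e-01, -7.76313013e-04, -2.27525300e-04]), 'contact_force': array([0.45491976, 1.04109577, 0.13775198]), 'moment': array([-0.03794076,  0.02625655,  0.01655065]), 'gripper_force': 0.0, 'opening': 1.0028912561225667}
```

View pics/t0b.png

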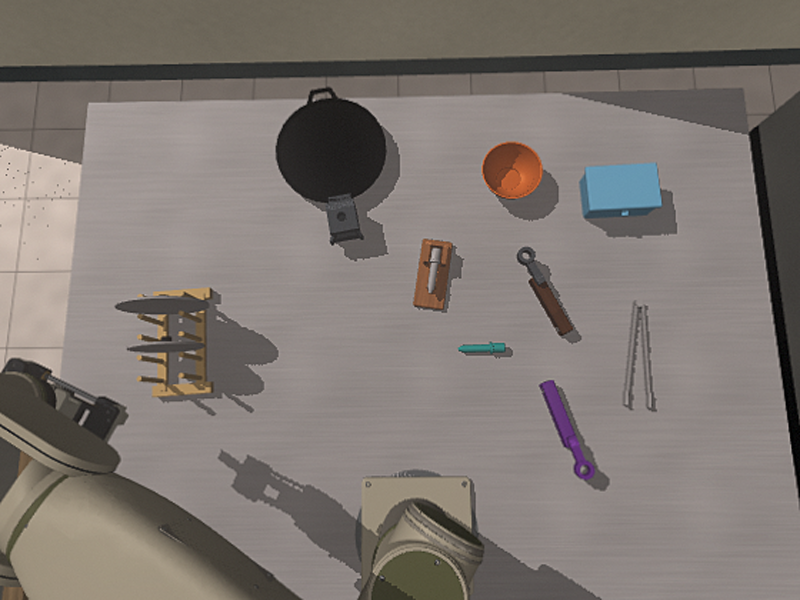

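View pics/s0b.png

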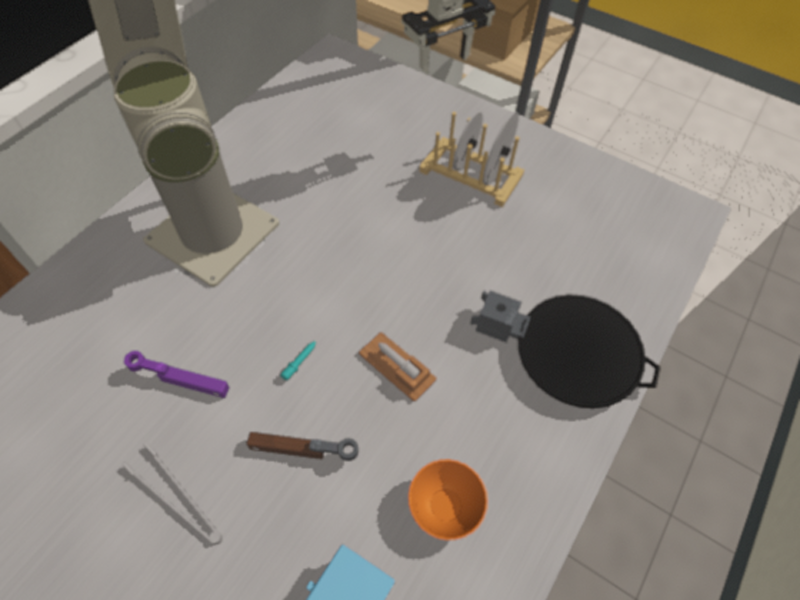

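The dark handle with the steel eye (top view, about 525,255 to 570,335) is the one meant; the other, at (565,430), is purple. The steel pin lies in the rest at (433,268), and the one at (483,349) is teal, so not meant. The fork is at (343,217). I'll confirm in enlarged crops.

```bash
python3 - <<'E'
from h import *
a=cv2.imread('pics/t0.png')
b=cv2.imread('pics/s0.png')
def cr(im,x,y,w,h,s): return cv2.resize(im[y:y+h,x:x+w],(w*s,h*s),interpolation=cv2.INTER_CUBIC)
# top: x 220..420 y 120..245 (x4)
cv2.imwrite('pics/c1.png',cr(a,215,125,200,120,4))
# scene: x 170..380, y190..330
cv2.imwrite('pics/c2.png',cr(b,170,195,200,135,4))
E
```

```text
(no output)
```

View pics/c1.png

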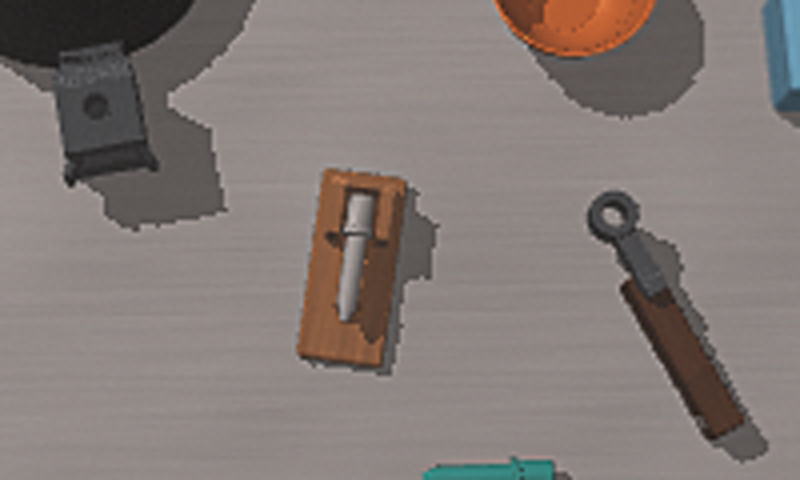

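View pics/c2.png

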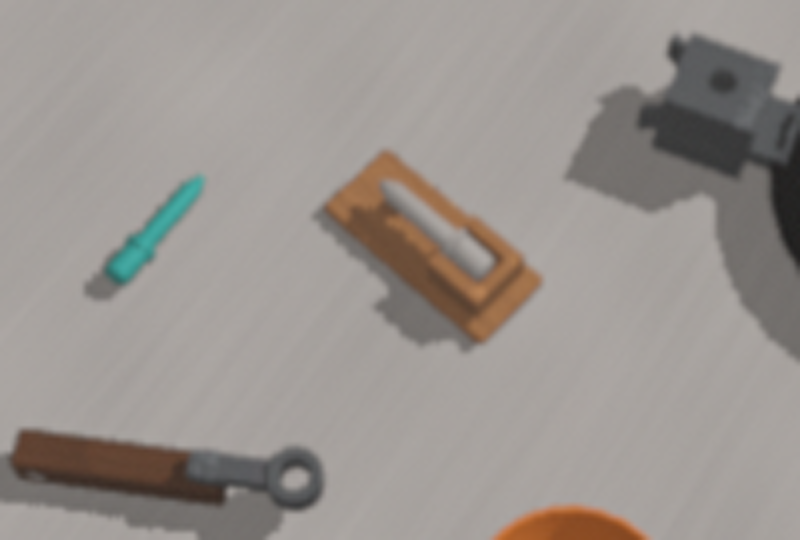

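```bash
cat >> h.py <<'E'
def c1(U): return (np.array(U,float)+.5)/4-.5+[215,125]
def c2(U): return (np.array(U,float)+.5)/4-.5+[170,195]
E
python3 - <<'E'
from h import *
np.set_printoptions(precision=4,suppress=True)
T=lambda n,U,z:print(n,ray('top',c1(U),z)[:,:2].tolist() if 0 else np.round(ray('top',c1(U),z)[:,:2],4).tolist())
S=lambda n,U,z:print(n,np.round(ray('scene',c2(U),z)[:,:2],4).tolist())
T('fork hole',[(97,106)],.068);S(' s',[(723,81)],.068)
T('fork corners L-front R-front L-back R-back',[(68,157),(148,148),(55,90),(133,85)],.068)
S(' s corners',[(664,92),(752,127),(693,35),(779,66)],.068)
T('eye',[(613,214)],.05);S(' s',[(296,477)],.05)
T('eye bot/avg',[(613,214)],.039)
T('grip top front',[(627,283),(668,292)],.032);T('grip end top',[(705,438),(743,413)],.032)
T('pin coll,tip,knob',[(354,233),(345,318),(361,192)],.034)
S(' s',[(460,240),(384,184),(490,265)],.034)
T('rest base corners',[(299,356),(380,366)],.012);T('rest pocket end',[(327,168),(406,178)],.04)
# budare disc
a=cv2.imread('pics/t0.png');m=((a.max(2)<45)).astype(np.uint8);m[:70]=0 if 0 else m[:70]
n,l,st,ce=cv2.connectedComponentsWithStats(m);i=[j for j in range(1,n) if l[105,230]==j][0];print(st[i],ce[i])
c=max(cv2.findContours((l==i).astype(np.uint8),0,1)[0],key=len)[:,0].astype(float)
p=ray('top',c,.036)[:,:2]
# robust circle with R=.122
from scipy.optimize import least_squares
s=least_squares(lambda q:np.hypot(*(p-q).T)-.122,p.mean(0),loss='soft_l1',f_scale=.002);print('disc',s.x)
E
```

```text
fork hole [[0.6394, 0.1482]]
 s [[0.6417, 0.1503]]
fork corners L-front R-front L-back R-back [[0.6001, 0.1693], [0.6062, 0.1098], [0.6524, 0.1798], [0.6554, 0.1213]]
 s corners [[0.6123, 0.1195], [0.6755, 0.129], [0.6061, 0.172], [0.6681, 0.1832]]
eye [[0.5555, -0.2346]]
 s [[0.5593, -0.2357]]
eye bot/avg [[0.5585, -0.2368]]
grip top front [[0.507, -0.246], [0.4997, -0.276]]
grip end top [[0.39, -0.2967], [0.4082, -0.3254]]
pin coll,tip,knob [[0.5478, -0.043], [0.4825, -0.0351], [0.5798, -0.0489]]
 s [[0.55, -0.0391], [0.4837, -0.0329], [0.5767, -0.0432]]
rest base corners [[0.458, -0.0005], [0.4496, -0.0616]]
rest pocket end [[0.5972, -0.0233], [0.5885, -0.0828]]
[ 193   62   77   80 4350] [231.2851 103.7963]
disc [0.8077 0.1781]
```

The crops confirm it. The handle has a dark wooden grip and a steel eye at c1 (613,214). The steel pin lies in the rest with its collar at c1 (354,233) and its tip at (345,318). The fork hole is at c1 (97,106). Next I go above the handle.

```bash
cat >> h.py <<'E'
def go(x,y,z,ydeg,cur=None):
    """grasp-point target (x,y,z) and tool-y heading -> dx,dy,dz,roll from the present pose"""
    o=telemetry.get_obs(); p=o['tool_pos'];q=o['tool_rot']
    from scipy.spatial.transform import Rotation as R
    M=R.from_quat(q).as_matrix(); Y=np.degrees(np.arctan2(M[1,1],M[0,1]))
    d=M.T@(np.array([x,y,z+.065])-p); roll=-((ydeg-Y+180)%360-180)
    print('t %.2f grasp'%o['time'],np.round(p-[0,0,.065],4),'Y %.2f'%Y,'f',np.round(o['contact_force'],1),'op %.3f'%o['opening'],'-> d',np.round(d,4),'roll %.2f'%roll)
E
python3 -c "
from h import *
go(.476,-.274,.19,-64.3)"
```

```text
t 0.10 grasp [0.2564 0.5421 0.2368] Y 64.69 f [0.5 1.  0.1] op 1.003 -> d [-0.5475 -0.6437  0.0478] roll 128.99
```

Call:
{"fn": "play_rows", "kwargs": {"series": [{"jaw": 0,"dx": 0,"dy": 0,"dz": -0.05,"roll": 10},{"jaw": 0,"dx": -0.2,"dy": -0.25,"dz": -0.05,"roll": 129},{"jaw": 0,"dx": -0.35,"dy": -0.41,"dz": -0.05,"roll": 129},{"jaw": 0,"dx": -0.45,"dy": -0.53,"dz": -0.03,"roll": 129},{"jaw": 0,"dx": -0.5475,"dy": -0.6437,"dz": 0,"roll": 129}], "newtons": 30}}

```text
time: 0.72
tool_pos: [0.3203, 0.2991, 0.3457]
tool_rot: [0.633, 0.774, 0.0, 0.0]
contact_force: [1.1, -0.3, 0.1]
opening: 0.997
gripper_force: 0.0
```

```bash
python3 -c "
from h import *
go(.476,-.274,.19,-64.3)"
```

```text
t 0.72 grasp [0.3203 0.2991 0.2807] Y 11.40 f [ 1.1 -0.3  0.1] op 0.997 -> d [-0.5925  0.0394  0.0908] roll 75.70
```

Call:
{"fn": "play_rows", "kwargs": {"series": [{"jaw": 0,"dx": -0.59,"dy": 0.04,"dz": 0.03,"roll": 75},{"jaw": 0,"dx": -0.59,"dy": 0.04,"dz": 0.06,"roll": 75},{"jaw": 0,"dx": -0.59,"dy": 0.04,"dz": 0.09,"roll": 75},{"jaw": 0,"dx": -0.59,"dy": 0.04,"dz": 0.09,"roll": 75},{"jaw": 0,"dx": -0.59,"dy": 0.04,"dz": 0.09,"roll": 75}]}}

```text
time: 1.35
tool_pos: [0.4033, 0.0009, 0.304]
tool_rot: [0.915, 0.404, 0.0, 0.0]
contact_force: [0.6, -0.1, 0.3]
opening: 0.999
gripper_force: 0.0
```

```bash
python3 -c "
from h import *
go(.476,-.274,.19,-64.3)"
```

```text
t 1.35 grasp [0.4033 0.0009 0.239 ] Y -42.36 f [ 0.6 -0.1  0.3] op 0.999 -> d [-0.1542  0.2389  0.049 ] roll 21.94
```

Call:
{"fn": "play_rows", "kwargs": {"series": [{"jaw": 0,"dx": -0.154,"dy": 0.239,"dz": 0.049,"roll": 21.9},{"jaw": 0,"dx": -0.154,"dy": 0.239,"dz": 0.049,"roll": 21.9},{"jaw": 0,"dx": -0.154,"dy": 0.239,"dz": 0.049,"roll": 21.9},{"jaw": 0,"dx": -0.154,"dy": 0.239,"dz": 0.049,"roll": 21.9},{"jaw": 0,"dx": -0.154,"dy": 0.239,"dz": 0.049,"roll": 21.9}]}}

```text
time: 1.98
tool_pos: [0.4776, -0.274, 0.2541]
tool_rot: [0.974, 0.225, -0.001, -0.0]
contact_force: [-0.4, 0.2, 0.4]
opening: 0.997
gripper_force: 0.0
```

```bash
python3 -c "
from h import *
go(.476,-.274,.19,-64.3)
c=viewer.camera_info('wrist');import pickle;pickle.dump(c,open('w1.pkl','wb'))
a=cap('wrist','w1.png');cv2.imwrite('pics/w1b.png',cv2.resize(a,(800,600),interpolation=cv2.INTER_CUBIC))
print(np.round(c['pose'],3))
e=np.array([.557,-.235,.05]);print(proj('wrist',[e,[.476,-.274,.032],[.6405,.149,.068]],c)/.7)"
```

```text
t 1.98 grasp [ 0.4776 -0.274   0.1891] Y -64.01 f [-0.4  0.2  0.4] op 0.997 -> d [-0.0014 -0.0007 -0.0009] roll 0.29
[[ 0.437  0.872  0.222  0.538]
 [-0.899  0.424  0.107 -0.244]
 [-0.001 -0.246  0.969  0.335]
 [ 0.     0.     0.     1.   ]]
[[ 407.77533199  151.63457293]
 [ 407.19530442  283.83147285]
 [-317.67969062 -461.81894806]]
```

View pics/w1b.png

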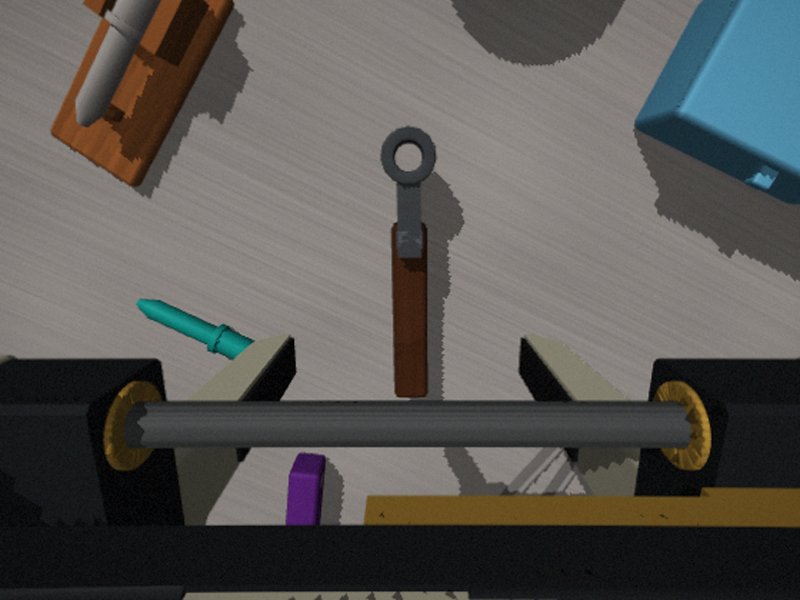

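The wrist view shows the handle's eye hole at (408,155), the grip's tail at (411,395), and both fingers straddling it. Refining the pose, then descending.

```bash
python3 -c "
from h import *
import pickle;c=pickle.load(open('w1.pkl','rb'))
P=ray('wrist',np.array([[408,154.5],[411,394],[393,228],[427,226]])*.7,[.05,.032,.032,.032],c)[:,:2];print(P)
d=P[0]-P[1];print(np.hypot(*d),np.degrees(np.arctan2(d[1],d[0])))
u=d/np.hypot(*d);print('origin',P[0]-.09*u, P[1]+.09*u)
go(*(P[0]-.09*u),.023,np.degrees(np.arctan2(d[1],d[0]))-90)"
```

```text
[[ 0.55551224 -0.235883  ]
 [ 0.39841151 -0.31503289]
 [ 0.50783217 -0.24740732]
 [ 0.51953816 -0.26829462]]
0.17591288744729205 26.73970502498605
origin [ 0.47513685 -0.27637742] [ 0.47878689 -0.27453848]
t 2.02 grasp [ 0.4777 -0.2768  0.1881] Y -64.08 f [-3.7  0.4 -0.3] op 1.003 -> d [-0.0017 -0.0015  0.1651] roll -0.82
```

Call:
{"fn": "play_rows", "kwargs": {"series": [{"jaw": 0,"dx": 0,"dy": 0,"dz": 0.06,"roll": -0.8},{"jaw": 0,"dx": 0,"dy": 0,"dz": 0.12,"roll": -0.8},{"jaw": 0,"dx": 0,"dy": 0,"dz": 0.15,"roll": -0.8},{"jaw": 0,"dx": 0,"dy": 0,"dz": 0.164,"roll": -0.8},{"jaw": 0,"dx": 0,"dy": 0,"dz": 0.164,"roll": -0.8}]}}

```text
time: 2.65
tool_pos: [0.4777, -0.2711, 0.091]
tool_rot: [0.973, 0.233, -0.0, -0.001]
contact_force: [-0.6, 0.3, 0.3]
opening: 0.999
gripper_force: 0.0
```

Call:
{"fn": "play_rows", "kwargs": {"series": [{"jaw": 1},{"jaw": 1},{"jaw": 1},{"jaw": 1},{"jaw": 1}], "newtons": 30}}

```text
schema error: expected keys jaw, dx, dy, dz, roll
```

```bash
python3 -c "
from h import *
print(telemetry.get_obs()['gripper_force'])
go(.476,-.274,.10,-64.3)"
```

```text
0.0
t 2.65 grasp [ 0.4777 -0.2711  0.026 ] Y -63.09 f [-0.6  0.3  0.3] op 0.999 -> d [-0.0028  0.0017 -0.074 ] roll 1.21
```

Call:
{"fn": "play_rows", "kwargs": {"series": [{"jaw": 1,"dx": 0,"dy": 0,"dz": 0,"roll": 0},{"jaw": 1,"dx": 0,"dy": 0,"dz": 0,"roll": 0},{"jaw": 1,"dx": 0,"dy": 0,"dz": 0,"roll": 0},{"jaw": 1,"dx": 0,"dy": 0,"dz": 0,"roll": 0},{"jaw": 1,"dx": 0,"dy": 0,"dz": 0,"roll": 0}], "newtons": 30}}

```text
time: 3.28
tool_pos: [0.478, -0.2715, 0.0916]
tool_rot: [0.973, 0.233, 0.0, 0.0]
contact_force: [0.2, -0.7, -0.2]
opening: 0.509
gripper_force: 0.0
```

```bash
python3 -c "
from h import *
for i in range(3): go(.476,-.274,.10,-64.3)"
```

```text
t 3.27 grasp [ 0.478  -0.2715  0.0266] Y -63.10 f [ 0.2 -0.7 -0.2] op 0.509 -> d [-0.0029  0.0014 -0.0734] roll 1.20
t 3.27 grasp [ 0.478  -0.2715  0.0266] Y -63.10 f [ 0.2 -0.7 -0.2] op 0.509 -> d [-0.0029  0.0014 -0.0734] roll 1.20
t 3.27 grasp [ 0.478  -0.2715  0.0266] Y -63.10 f [ 0.2 -0.7 -0.2] op 0.509 -> d [-0.0029  0.0014 -0.0734] roll 1.20
```

Call:
{"fn": "play_rows", "kwargs": {"series": [{"jaw": 1,"dx": 0,"dy": 0,"dz": 0,"roll": 0},{"jaw": 1,"dx": 0,"dy": 0,"dz": 0,"roll": 0},{"jaw": 1,"dx": 0,"dy": 0,"dz": 0,"roll": 0},{"jaw": 1,"dx": 0,"dy": 0,"dz": 0,"roll": 0},{"jaw": 1,"dx": 0,"dy": 0,"dz": -0.01,"roll": 0}]}}

```text
time: 3.9
tool_pos: [0.4771, -0.2708, 0.1006]
tool_rot: [0.973, 0.233, -0.001, -0.001]
contact_force: [0.7, 0.5, -1.8]
opening: 0.278
gripper_force: 30.0
```

```bash
python3 -c "
from h import *
import numpy as np
a=np.radians(10);u=np.array([np.cos(a),np.sin(a)]);f=np.array([.6405,.149])
t=f-(.09+.085)*u;print(t)
go(*t,.10,-80)"
```

```text
[0.46815864 0.11861157]
t 3.90 grasp [ 0.4771 -0.2708  0.0356] Y -63.10 f [ 0.7  0.5 -1.8] op 0.278 -> d [ 0.1682 -0.3514 -0.0638] roll 16.90
```

Call:
{"fn": "play_rows", "kwargs": {"series": [{"jaw": 1,"dx": 0,"dy": 0,"dz": -0.06,"roll": 0},{"jaw": 1,"dx": 0.03,"dy": -0.06,"dz": -0.065,"roll": 3},{"jaw": 1,"dx": 0.06,"dy": -0.12,"dz": -0.065,"roll": 7},{"jaw": 1,"dx": 0.085,"dy": -0.175,"dz": -0.065,"roll": 12},{"jaw": 1,"dx": 0.11,"dy": -0.23,"dz": -0.065,"roll": 16}]}}

```text
time: 4.53
tool_pos: [0.4718, -0.0199, 0.1671]
tool_rot: [0.996, 0.093, 0.0, 0.0]
contact_force: [0.1, 0.4, -1.4]
opening: 0.279
gripper_force: 30.0
```

```bash
python3 -c "
from h import *
go(.468,.1186,.06,-80)"
```

```text
t 4.53 grasp [ 0.4718 -0.0199  0.1021] Y -79.27 f [ 0.1  0.4 -1.4] op 0.279 -> d [ 0.022  -0.1367  0.0421] roll 0.73
```

Call:
{"fn": "play_rows", "kwargs": {"series": [{"jaw": 1,"dx": 0.008,"dy": -0.05,"dz": 0.01,"roll": 0.7},{"jaw": 1,"dx": 0.015,"dy": -0.1,"dz": 0.02,"roll": 0.7},{"jaw": 1,"dx": 0.022,"dy": -0.13,"dz": 0.04,"roll": 0.7},{"jaw": 1,"dx": 0.022,"dy": -0.1367,"dz": 0.042,"roll": 0.7},{"jaw": 1,"dx": 0.022,"dy": -0.1367,"dz": 0.042,"roll": 0.7}]}}

```text
time: 5.15
tool_pos: [0.4678, 0.1166, 0.1248]
tool_rot: [0.996, 0.089, -0.0, 0.0]
contact_force: [-0.4, -0.7, -2.6]
opening: 0.278
gripper_force: 30.0
```

```bash
python3 -c "
from h import *
go(.468,.1186,.06,-80)
c=viewer.camera_info('wrist');import pickle;pickle.dump(c,open('w2.pkl','wb'))
a=cap('wrist','w2.png');cv2.imwrite('pics/w2b.png',cv2.resize(a,(800,600),interpolation=cv2.INTER_CUBIC))
go(.468,.1186,.06,-80)
"
```

```text
t 5.15 grasp [0.4678 0.1166 0.0598] Y -79.74 f [-0.4 -0.7 -2.6] op 0.278 -> d [ 0.0005 -0.0019 -0.0002] roll 0.26
t 5.20 grasp [0.4682 0.1161 0.0601] Y -79.80 f [ 0.8  0.1 -1.8] op 0.275 -> d [ 0.0002 -0.0025  0.0001] roll 0.20
```

View pics/w2b.png

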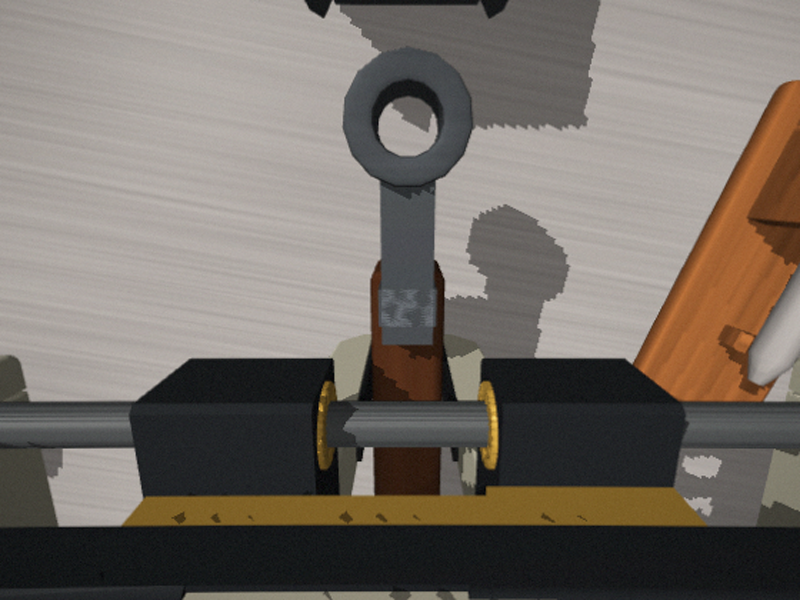

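The eye's ring is centred at (408,118), and the fork's mouth at the top spans 305 to 508, centre 406, so they're in line to about 0.5 mm. Next I measure the distance, then lower and slide in.

```bash
python3 -c "
from h import *
import pickle;c=pickle.load(open('w2.pkl','rb'))
e=ray('wrist',np.array([[408,118],[305,2],[508,2]])*.7,[.0834,.068,.068],c);print(e)
f=np.array([.6405,.149]);d=f-e[0,:2];a=np.radians(10);print('fwd,lat',d@[np.cos(a),np.sin(a)],d@[-np.sin(a),np.cos(a)])
go(.468,.1186,.0265,-80)"
```

```text
[[0.5510983  0.13191221 0.0834    ]
 [0.57801821 0.16624606 0.068     ]
 [0.58816205 0.10988449 0.068     ]]
fwd,lat 0.09101075440278075 0.0013037419545520214
t 5.20 grasp [0.4682 0.1161 0.0601] Y -79.80 f [ 0.8  0.1 -1.8] op 0.275 -> d [ 0.0002 -0.0025  0.0336] roll 0.20
```

Call:
{"fn": "play_rows", "kwargs": {"series": [{"jaw": 1,"dx": 0,"dy": 0,"dz": 0.012,"roll": 0},{"jaw": 1,"dx": 0,"dy": 0,"dz": 0.022,"roll": 0},{"jaw": 1,"dx": 0,"dy": 0,"dz": 0.03,"roll": 0},{"jaw": 1,"dx": 0,"dy": 0,"dz": 0.033,"roll": 0},{"jaw": 1,"dx": 0,"dy": 0,"dz": 0.033,"roll": 0}]}}

```text
time: 5.82
tool_pos: [0.468, 0.1165, 0.0914]
tool_rot: [0.996, 0.089, -0.0, 0.0]
contact_force: [-0.5, 0.5, -2.3]
opening: 0.279
gripper_force: 30.0
```

```bash
python3 -c "
from h import *
go(.468,.1186,.0265,-80)"
```

```text
t 5.83 grasp [0.468  0.1165 0.0264] Y -79.81 f [-0.5  0.5 -2.3] op 0.279 -> d [ 0.0004 -0.002  -0.0001] roll 0.19
```

Call:
{"fn": "play_rows", "kwargs": {"series": [{"jaw": 1,"dx": 0,"dy": -0.0007,"dz": 0.001,"roll": 0},{"jaw": 1,"dx": 0.01,"dy": -0.0007,"dz": 0.001,"roll": 0},{"jaw": 1,"dx": 0.02,"dy": -0.0007,"dz": 0.001,"roll": 0},{"jaw": 1,"dx": 0.028,"dy": -0.0007,"dz": 0.001,"roll": 0},{"jaw": 1,"dx": 0.035,"dy": -0.0007,"dz": 0.001,"roll": 0}]}}

```text
time: 6.45
tool_pos: [0.5022, 0.1236, 0.0913]
tool_rot: [0.996, 0.089, -0.001, 0.0]
contact_force: [-11.1, -2.0, 15.5]
opening: 0.276
gripper_force: 30.0
```

Call:
{"fn": "play_rows", "kwargs": {"series": [{"jaw": 1,"dx": 0.008,"dy": 0,"dz": 0,"roll": 0},{"jaw": 1,"dx": 0.016,"dy": 0,"dz": 0,"roll": 0},{"jaw": 1,"dx": 0.024,"dy": 0,"dz": 0,"roll": 0},{"jaw": 1,"dx": 0.03,"dy": 0,"dz": 0,"roll": 0},{"jaw": 1,"dx": 0.035,"dy": 0,"dz": 0,"roll": 0}]}}

```text
time: 7.08
tool_pos: [0.5366, 0.1298, 0.0913]
tool_rot: [0.996, 0.089, -0.001, 0.0]
contact_force: [-9.5, -1.0, 13.2]
opening: 0.278
gripper_force: 30.0
```

Call:
{"fn": "play_rows", "kwargs": {"series": [{"jaw": 1,"dx": 0.004,"dy": 0,"dz": 0,"roll": 0},{"jaw": 1,"dx": 0.008,"dy": 0,"dz": 0,"roll": 0},{"jaw": 1,"dx": 0.011,"dy": 0,"dz": 0,"roll": 0},{"jaw": 1,"dx": 0.014,"dy": 0,"dz": 0,"roll": 0},{"jaw": 1,"dx": 0.017,"dy": 0,"dz": 0,"roll": 0}]}}

```text
time: 7.7
tool_pos: [0.5533, 0.1328, 0.0913]
tool_rot: [0.996, 0.089, -0.001, 0.0]
contact_force: [-9.2, -0.5, 12.9]
opening: 0.276
gripper_force: 30.0
```

```bash
python3 -c "
from h import *
go(.468,.1186,.0265,-80)"
```

```text
t 7.70 grasp [0.5533 0.1328 0.0263] Y -79.79 f [-9.2 -0.5 12.9] op 0.276 -> d [-0.0864 -0.0012 -0.0001] roll 0.21
```

Call:
{"fn": "play_rows", "kwargs": {"series": [{"jaw": 1,"dx": 0.001,"dy": 0,"dz": -0.0005,"roll": 0},{"jaw": 1,"dx": 0.002,"dy": 0,"dz": -0.0005,"roll": 0},{"jaw": 1,"dx": 0.003,"dy": 0,"dz": -0.0005,"roll": 0},{"jaw": 1,"dx": 0.0045,"dy": 0,"dz": -0.0005,"roll": 0},{"jaw": 1,"dx": 0.006,"dy": 0,"dz": -0.0005,"roll": 0}]}}

```text
time: 8.32
tool_pos: [0.5572, 0.1335, 0.0912]
tool_rot: [0.996, 0.089, -0.003, 0.0]
contact_force: [-23.0, -4.9, 23.0]
opening: 0.278
gripper_force: 30.0
```

```bash
python3 -c "
from h import *
go(.468,.1186,.0265,-80)"
```

```text
t 8.32 grasp [0.5572 0.1335 0.0262] Y -79.79 f [-23.   -4.9  23. ] op 0.278 -> d [-0.0904 -0.0011  0.0003] roll 0.21
```

Call:
{"fn": "play_rows", "kwargs": {"series": [{"jaw": 1,"dx": -0.0008,"dy": 0,"dz": -0.0006,"roll": 0},{"jaw": 0.3,"dx": -0.0008,"dy": 0,"dz": -0.0006,"roll": 0},{"jaw": 0.3,"dx": -0.0008,"dy": 0,"dz": -0.0006,"roll": 0},{"jaw": 0.3,"dx": -0.0008,"dy": 0,"dz": -0.0006,"roll": 0},{"jaw": 0.3,"dx": -0.0008,"dy": 0,"dz": -0.0006,"roll": 0}]}}

```text
time: 8.95
tool_pos: [0.5587, 0.1337, 0.0915]
tool_rot: [0.996, 0.089, 0.0, -0.0]
contact_force: [-0.3, 1.0, -0.4]
opening: 0.656
gripper_force: 0.0
```

Call:
{"fn": "play_rows", "kwargs": {"series": [{"jaw": 0.3,"dx": 0,"dy": 0,"dz": -0.06,"roll": 0},{"jaw": 0.3,"dx": 0,"dy": 0,"dz": -0.11,"roll": 0},{"jaw": 0.3,"dx": 0,"dy": 0.06,"dz": -0.125,"roll": 8},{"jaw": 0.3,"dx": 0,"dy": 0.12,"dz": -0.125,"roll": 17},{"jaw": 0.3,"dx": 0,"dy": 0.17,"dz": -0.125,"roll": 17}]}}

```text
time: 9.57
tool_pos: [0.5891, -0.0356, 0.2173]
tool_rot: [0.998, -0.061, 0.001, 0.0]
contact_force: [0.2, 0.3, -0.1]
opening: 0.695
gripper_force: 0.0
```

```bash
python3 -c "
from h import *
go(.519,-.0376,.15,-97)"
```

```text
t 9.57 grasp [ 0.5891 -0.0356  0.1523] Y -96.94 f [ 0.2  0.3 -0.1] op 0.695 -> d [-0.0694  0.0104  0.0022] roll 0.06
```

Call:
{"fn": "play_rows", "kwargs": {"series": [{"jaw": 0.3,"dx": -0.05,"dy": 0.01,"dz": 0,"roll": 0},{"jaw": 0.3,"dx": -0.069,"dy": 0.0104,"dz": 0,"roll": 0},{"jaw": 0.3,"dx": -0.069,"dy": 0.0104,"dz": 0,"roll": 0},{"jaw": 0.3,"dx": -0.069,"dy": 0.0104,"dz": 0,"roll": 0},{"jaw": 0.3,"dx": -0.069,"dy": 0.0104,"dz": 0,"roll": 0}]}}

```text
time: 10.2
tool_pos: [0.5198, -0.0356, 0.2169]
tool_rot: [0.998, -0.059, 0.0, 0.0]
contact_force: [0.7, -1.9, -0.4]
opening: 0.705
gripper_force: 0.0
```

```bash
python3 -c "
from h import *
go(.519,-.0376,.15,-97)
c=viewer.camera_info('wrist');import pickle;pickle.dump(c,open('w3.pkl','wb'))
a=cap('wrist','w3.png');b=cap('top','t3.png')
w=cv2.resize(a,(560,420));f=cv2.resize(b[125:195,215:275],(240,280),interpolation=cv2.INTER_CUBIC)
s=cap('scene','s3.png');g=cv2.resize(s[190:250,320:380],(240,240),interpolation=cv2.INTER_CUBIC)
m=np.zeros((520,800,3),np.uint8);m[:420,:560]=w;m[:280,560:]=f;m[280:,560:]=g
cv2.imwrite('pics/w3b.png',m)
"
```

```text
t 10.20 grasp [ 0.5198 -0.0356  0.1519] Y -96.77 f [ 0.7 -1.9 -0.4] op 0.705 -> d [-0.0005  0.002   0.0019] roll 0.23
```

View pics/w3b.png

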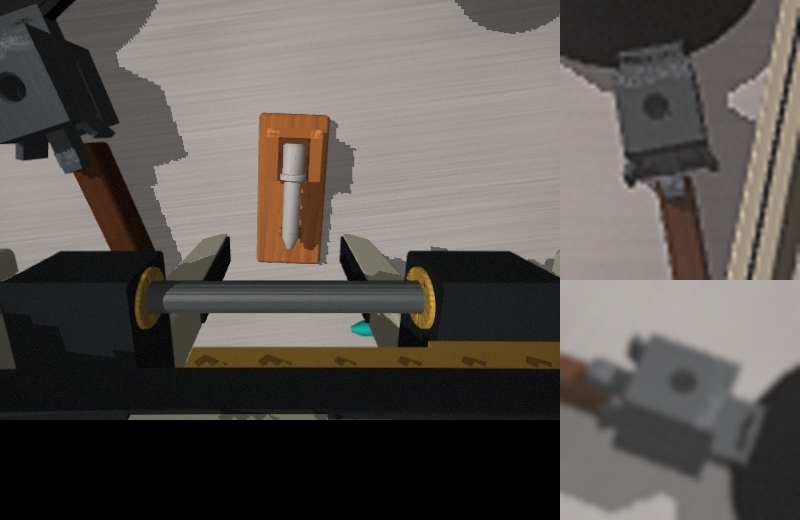

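The handle's eye is inside the fork. The pin in the wrist view has its collar at (292,178), tip at (290,249) and knob end at (294,144), and the fork hole is at (11,88). I compute the pin grasp from these.

```bash
python3 -c "
from h import *
import pickle;c=pickle.load(open('w3.pkl','rb'))
P=ray('wrist',[[292.3,179.5],[290,249],[294,144],[11,88]],[.034,.034,.034,.068],c)[:,:2];print(P)
d=P[1]-P[2];print(np.hypot(*d),np.degrees(np.arctan2(d[1],d[0])))
R=ray('wrist',[[259,262],[320,264],[260,114],[329,116]],[.012]*4,c)[:,:2];print(R, R[:2].mean(0)-R[2:].mean(0))
u=d/np.hypot(*d);g=P[0]+.030*u;print('g',g,P[1]-.036*u)
go(*g,.037,np.degrees(np.arctan2(d[1],d[0]))+90-360)"
```

```text
[[ 0.54375789 -0.04487033]
 [ 0.47829328 -0.03524589]
 [ 0.57431739 -0.04981863]
 [ 0.63822257  0.14718945]]
0.09712360789877496 171.3705648172533
[[ 0.45887628 -0.00112346]
 [ 0.44914155 -0.06352828]
 [ 0.60369048 -0.02251329]
 [ 0.59442804 -0.08496584]] [-0.14505034  0.0214137 ]
g [ 0.51409751 -0.04036903] [ 0.51388574 -0.04064745]
t 10.35 grasp [ 0.5194 -0.0357  0.1516] Y -96.78 f [-0.3 -0.1 -0.5] op 0.702 -> d [-0.0047  0.0053  0.1146] roll 1.85
```

```bash
python3 -c "
from h import *
go(.518,-.0410,.036,-98.6)"
```

```text
t 10.35 grasp [ 0.5194 -0.0357  0.1516] Y -96.78 f [-0.3 -0.1 -0.5] op 0.702 -> d [-0.0007  0.0055  0.1156] roll 1.82
```

Call:
{"fn": "play_rows", "kwargs": {"series": [{"jaw": 0.4,"dx": -0.0007,"dy": 0.0055,"dz": 0.03,"roll": 1.8},{"jaw": 0.5,"dx": -0.0007,"dy": 0.0055,"dz": 0.07,"roll": 1.8},{"jaw": 0.6,"dx": -0.0007,"dy": 0.0055,"dz": 0.1,"roll": 1.8},{"jaw": 0.6,"dx": -0.0007,"dy": 0.0055,"dz": 0.115,"roll": 1.8},{"jaw": 0.6,"dx": -0.0007,"dy": 0.0055,"dz": 0.115,"roll": 1.8}]}}

```text
time: 10.98
tool_pos: [0.5171, -0.041, 0.1007]
tool_rot: [0.997, -0.075, -0.001, -0.0]
contact_force: [-0.1, -0.9, -0.7]
opening: 0.396
gripper_force: 0.0
```

```bash
python3 -c "
from h import *
go(.518,-.0410,.036,-98.6)"
```

```text
t 10.97 grasp [ 0.5171 -0.041   0.0357] Y -98.59 f [-0.1 -0.9 -0.7] op 0.396 -> d [ 0.0009 -0.0001 -0.0003] roll 0.01
```

Call:
{"fn": "play_rows", "kwargs": {"series": [{"jaw": 1,"dx": 0,"dy": 0,"dz": 0,"roll": 0},{"jaw": 1,"dx": 0,"dy": 0,"dz": 0,"roll": 0},{"jaw": 1,"dx": 0,"dy": 0,"dz": 0,"roll": 0},{"jaw": 1,"dx": 0,"dy": 0,"dz": 0,"roll": 0},{"jaw": 1,"dx": 0,"dy": 0,"dz": 0,"roll": 0}], "newtons": 40}}

```text
time: 11.6
tool_pos: [0.5184, -0.0413, 0.1026]
tool_rot: [0.997, -0.075, 0.001, 0.0]
contact_force: [0.1, -0.2, 6.5]
opening: 0.166
gripper_force: 40.0
```

Call:
{"fn": "play_rows", "kwargs": {"series": [{"jaw": 1,"dx": 0,"dy": 0,"dz": -0.01,"roll": 0},{"jaw": 1,"dx": 0,"dy": 0,"dz": -0.04,"roll": 0},{"jaw": 1,"dx": 0,"dy": 0,"dz": -0.08,"roll": 0},{"jaw": 1,"dx": 0,"dy": 0,"dz": -0.1,"roll": 0},{"jaw": 1,"dx": 0,"dy": 0,"dz": -0.1,"roll": 0}]}}

```text
time: 12.22
tool_pos: [0.5186, -0.0414, 0.2037]
tool_rot: [0.997, -0.075, 0.002, 0.0]
contact_force: [0.2, 0.3, -0.7]
opening: 0.161
gripper_force: 40.0
```

```bash
python3 -c "
from h import *
go(.518,-.0410,.036,-98.6)
c=viewer.camera_info('wrist');import pickle;pickle.dump(c,open('w4.pkl','wb'))
a=cap('wrist','w4.png');s=cap('scene','s4.png')
m=np.zeros((420,800,3),np.uint8);m[:,:400]=cv2.resize(a[:,130:430],(400,560))[:420]
p=proj('scene',[[.52,-.04,.136]])[0].astype(int);print(p)
m[:,400:]=cv2.resize(s[p[1]-52:p[1]+53,p[0]-50:p[0]+50],(400,420),interpolation=cv2.INTER_CUBIC)
cv2.imwrite('pics/w4b.png',m)
"
```

```text
t 12.22 grasp [ 0.5186 -0.0414  0.1387] Y -98.60 f [ 0.2  0.3 -0.7] op 0.161 -> d [-0.001  -0.0003  0.1027] roll 0.00
[275 230]
```

View pics/w4b.png

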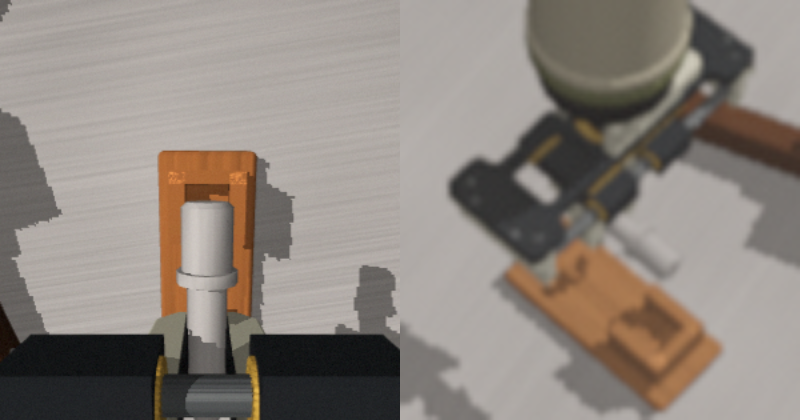

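The pin is held by the shaft, level, with its head toward the wrist camera. Since the tool can't tilt, I'll prop the head up on the fork's side edge so the pin pivots tip-down in the pads. First I take it to the fork's right side and turn it head-on.

```bash
cat >> h.py <<'E'
A=np.radians(10.);FU=np.array([np.cos(A),np.sin(A)]);FV=np.array([-np.sin(A),np.cos(A)]);F0=np.array([.640,.1485])
def fk(x,y): return F0+x*FU+y*FV
E
python3 -c "
from h import *
import pickle;c=pickle.load(open('w4.pkl','rb'))
o=telemetry.get_obs();p=o['tool_pos']-[0,0,.067];h=np.radians(-8.6);h=np.array([np.cos(h),np.sin(h),0])
for t in (0,10,-10):
  t=np.radians(t);k=h*np.cos(t)+np.array([0,0,np.sin(t)]);print(np.degrees(t),proj('wrist',[p+.026*k,p+.057*k],c))
go(*fk(0,-.085),.15,10)"
```

```text
0.0 [[285.43481833 214.3973931 ]
 [285.40385447 154.58968972]]
10.0 [[285.45774316 217.50578152]
 [285.45650236 158.01470528]]
-10.0 [[285.41387691 212.86846092]
 [285.359233   154.87228012]]
t 12.32 grasp [ 0.5171 -0.0411  0.1358] Y -98.60 f [-0.8  0.3 -1.9] op 0.162 -> d [ 0.1203 -0.1253 -0.0144] roll -108.60
```

Call:
{"fn": "play_rows", "kwargs": {"series": [{"jaw": 1,"dx": 0.01,"dy": -0.01,"dz": -0.015,"roll": -10.5},{"jaw": 1,"dx": 0.025,"dy": -0.025,"dz": -0.015,"roll": -21},{"jaw": 1,"dx": 0.045,"dy": -0.045,"dz": -0.015,"roll": -31.5},{"jaw": 1,"dx": 0.06,"dy": -0.06,"dz": -0.015,"roll": -42},{"jaw": 1,"dx": 0.075,"dy": -0.075,"dz": -0.015,"roll": -52.5}]}}

```text
time: 12.95
tool_pos: [0.6025, 0.0223, 0.2141]
tool_rot: [0.926, 0.377, -0.002, -0.001]
contact_force: [1.3, -1.1, -1.1]
opening: 0.16
gripper_force: 40.0
```

```bash
python3 -c "
from h import *
go(*fk(0,-.085),.15,10)"
```

```text
t 12.95 grasp [0.6025 0.0223 0.1491] Y -45.75 f [ 1.3 -1.1 -1.1] op 0.160 -> d [ 0.0671  0.0061 -0.0011] roll -55.75
```

Call:
{"fn": "play_rows", "kwargs": {"series": [{"jaw": 1,"dx": 0.01,"dy": 0.001,"dz": 0,"roll": -10.6},{"jaw": 1,"dx": 0.025,"dy": 0.002,"dz": 0,"roll": -21.2},{"jaw": 1,"dx": 0.045,"dy": 0.004,"dz": 0,"roll": -31.8},{"jaw": 1,"dx": 0.06,"dy": 0.006,"dz": 0,"roll": -42.4},{"jaw": 1,"dx": 0.067,"dy": 0.006,"dz": 0,"roll": -53}]}}

```text
time: 13.58
tool_pos: [0.6548, 0.0644, 0.2138]
tool_rot: [0.661, 0.751, -0.001, -0.001]
contact_force: [-0.1, -0.4, -1.5]
opening: 0.16
gripper_force: 40.0
```

```bash
python3 -c "
from h import *
go(*fk(0,-.030-.042),.092,10)"
```

```text
t 13.57 grasp [0.6548 0.0644 0.1488] Y 7.27 f [-0.1 -0.4 -1.5] op 0.160 -> d [ 0.0133 -0.0004  0.0568] roll -2.73
```

Call:
{"fn": "play_rows", "kwargs": {"series": [{"jaw": 1,"dx": 0.005,"dy": 0,"dz": 0.02,"roll": -2.7},{"jaw": 1,"dx": 0.0133,"dy": 0,"dz": 0.04,"roll": -2.7},{"jaw": 1,"dx": 0.0133,"dy": 0,"dz": 0.055,"roll": -2.7},{"jaw": 1,"dx": 0.0133,"dy": 0,"dz": 0.057,"roll": -2.7},{"jaw": 1,"dx": 0.0133,"dy": 0,"dz": 0.057,"roll": -2.7}]}}

```text
time: 14.2
tool_pos: [0.6539, 0.0769, 0.1596]
tool_rot: [0.646, 0.764, -0.0, 0.0]
contact_force: [0.1, 0.0, -0.8]
opening: 0.157
gripper_force: 40.0
```

Call:
{"fn": "play_rows", "kwargs": {"series": [{"jaw": 1,"dx": 0,"dy": 0,"dz": 0.005,"roll": 0},{"jaw": 1,"dx": 0,"dy": 0,"dz": 0.01,"roll": 0},{"jaw": 1,"dx": 0,"dy": 0,"dz": 0.014,"roll": 0},{"jaw": 1,"dx": 0,"dy": 0,"dz": 0.018,"roll": 0},{"jaw": 1,"dx": 0,"dy": 0,"dz": 0.022,"roll": 0}], "newtons": 12}}

```text
time: 14.82
tool_pos: [0.6541, 0.0769, 0.1377]
tool_rot: [0.646, 0.764, 0.0, 0.0]
contact_force: [0.9, -2.4, 1.2]
opening: 0.169
gripper_force: 12.0
```

```bash
python3 -c "
from h import *
go(*fk(0,-.030-.0414),.0577,10)"
```

```text
t 14.82 grasp [0.6541 0.0769 0.0727] Y 9.59 f [ 0.9 -2.4  1.2] op 0.169 -> d [ 0.0016 -0.0015  0.015 ] roll -0.41
```

Call:
{"fn": "play_rows", "kwargs": {"series": [{"jaw": 1,"dx": 0,"dy": 0,"dz": 0.004,"roll": 0},{"jaw": 1,"dx": 0,"dy": 0,"dz": 0.008,"roll": 0},{"jaw": 1,"dx": 0.001,"dy": 0,"dz": 0.012,"roll": 0},{"jaw": 1,"dx": 0.002,"dy": 0,"dz": 0.015,"roll": 0},{"jaw": 1,"dx": 0.003,"dy": 0,"dz": 0.017,"roll": 0}]}}

```text
time: 15.45
tool_pos: [0.6533, 0.0801, 0.1203]
tool_rot: [0.645, 0.764, -0.0, 0.0]
contact_force: [1.0, -1.5, -0.4]
opening: 0.166
gripper_force: 12.0
```

Call:
{"fn": "play_rows", "kwargs": {"series": [{"jaw": 1,"dx": 0.0015,"dy": 0,"dz": 0.002,"roll": 0},{"jaw": 1,"dx": 0.003,"dy": 0,"dz": 0.004,"roll": 0},{"jaw": 1,"dx": 0.005,"dy": 0,"dz": 0.006,"roll": 0},{"jaw": 1,"dx": 0.007,"dy": 0,"dz": 0.0075,"roll": 0},{"jaw": 1,"dx": 0.009,"dy": 0,"dz": 0.009,"roll": 0}]}}

```text
time: 16.08
tool_pos: [0.6517, 0.0889, 0.1113]
tool_rot: [0.645, 0.764, -0.0, -0.0]
contact_force: [1.0, -4.4, -0.5]
opening: 0.167
gripper_force: 12.0
```

```bash
python3 -c "
from h import *
go(*fk(0,-.030-.0246),.0513,10)
s=cap('scene','s5.png');t=cap('top','t5.png');w=cap('wrist','w5.png')
m=np.zeros((600,800,3),np.uint8)
p=proj('scene',[[.65,.09,.07]])[0].astype(int)
m[:300,:400]=cv2.resize(s[p[1]-38:p[1]+37,p[0]-50:p[0]+50],(400,300),interpolation=cv2.INTER_CUBIC)
p=proj('top',[[.65,.09,.07]])[0].astype(int)
m[:300,400:]=cv2.resize(t[p[1]-38:p[1]+37,p[0]-50:p[0]+50],(400,300),interpolation=cv2.INTER_CUBIC)
m[300:,:400]=cv2.resize(w,(400,300))
m[300:,400:]=cv2.resize(w[100:310,140:420],(400,300))
cv2.imwrite('pics/w5b.png',m)
"
```

```text
t 16.07 grasp [0.6517 0.0889 0.0463] Y 9.60 f [ 1.  -4.4 -0.5] op 0.167 -> d [ 0.0061 -0.0012 -0.005 ] roll -0.40
```

View pics/w5b.png

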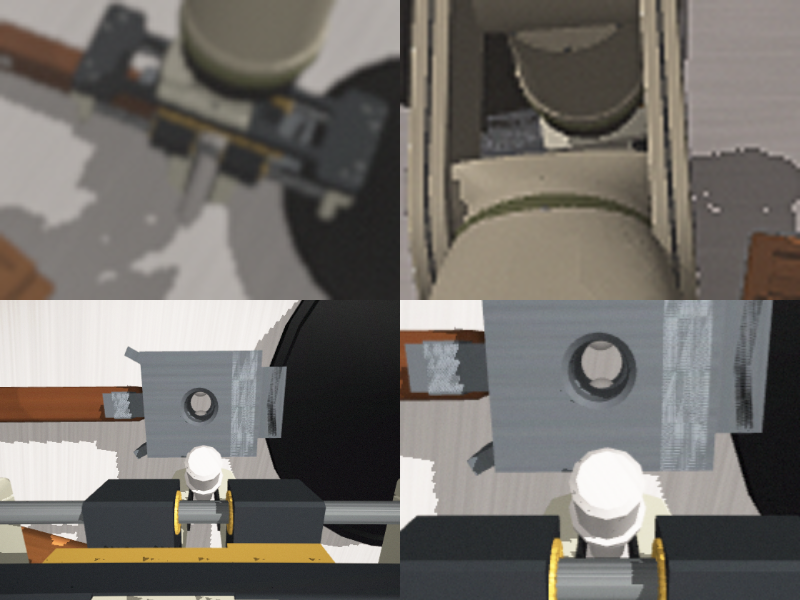

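The view shows the pin pivoting tip-down, with its knob at crop (606,480). The fork and eye holes are in line at (602,366). Next I compute the tilt and the hole's position.

```bash
python3 -c "
from h import *
c=viewer.camera_info('wrist');o=telemetry.get_obs();p=o['tool_pos']-[0,0,.067]
H=ray('wrist',[[281.4,145.8]],.068,c)[0];print('hole',H, 'fork frame of H',(H[:2]-F0)@FU,(H[:2]-F0)@FV)
a=np.radians(99.6)
for t in range(30,95,10):
  t=np.radians(t);k=np.array([np.cos(a)*np.cos(t),np.sin(a)*np.cos(t),np.sin(t)]);print(np.degrees(t),proj('wrist',[p+.057*k,p+.026*k],c).ravel())
print(proj('wrist',[[*fk(0,-.03),.068]],c))
go(*fk(0,-.030-.0246),.0513,10)
"
```

```text
hole [0.63926247 0.15011442 0.068     ] fork frame of H -0.00044598436517845504 0.0017179665220663379
29.999999999999996 [286.45515103 178.91413671 286.24945559 229.81741535]
40.0 [286.56425135 197.05084151 286.28604631 237.6810682 ]
50.0 [286.66527061 220.00498182 286.31818177 246.71295132]
59.99999999999999 [286.74973692 246.77360443 286.3441702  256.55864133]
70.0 [286.80952812 275.67316591 286.36257472 266.78421781]
80.0 [286.83859037 304.53533719 286.37237366 276.90982363]
90.0 [286.83439078 331.088548   286.3730786  286.45289538]
[[283.20379122 220.19115527]]
t 16.23 grasp [0.6517 0.0891 0.0463] Y 9.61 f [-0.2 -3.9 -1.2] op 0.170 -> d [ 0.0059 -0.0012 -0.005 ] roll -0.39
```

Call:
{"fn": "play_rows", "kwargs": {"series": [{"jaw": 1,"dx": 0.003,"dy": -0.001,"dz": -0.002,"roll": 0},{"jaw": 1,"dx": 0.006,"dy": -0.001,"dz": -0.005,"roll": 0},{"jaw": 1,"dx": 0.009,"dy": -0.001,"dz": -0.008,"roll": 0},{"jaw": 1,"dx": 0.012,"dy": -0.001,"dz": -0.01,"roll": 0},{"jaw": 1,"dx": 0.0145,"dy": -0.001,"dz": -0.011,"roll": 0}]}}

```text
time: 16.85
tool_pos: [0.6486, 0.0985, 0.1223]
tool_rot: [0.646, 0.763, -0.003, 0.002]
contact_force: [0.9, -26.0, 1.9]
opening: 0.169
gripper_force: 16.9
```

```bash
python3 -c "
from h import *
go(*fk(0,-.030-.0093),.0555,10)
"
```

```text
t 16.85 grasp [0.6486 0.0985 0.0573] Y 9.50 f [  0.9 -26.    1.9] op 0.169 -> d [0.0114 0.0001 0.0017] roll -0.50
```

Call:
{"fn": "play_rows", "kwargs": {"series": [{"jaw": 1,"dx": -0.003,"dy": 0,"dz": 0,"roll": 0},{"jaw": 1,"dx": -0.006,"dy": 0,"dz": 0,"roll": 0},{"jaw": 1,"dx": -0.006,"dy": 0,"dz": 0,"roll": 0},{"jaw": 1,"dx": -0.006,"dy": 0,"dz": 0,"roll": 0},{"jaw": 1,"dx": -0.006,"dy": 0,"dz": 0,"roll": 0}]}}

```text
time: 17.48
tool_pos: [0.6493, 0.0971, 0.1225]
tool_rot: [0.645, 0.764, -0.0, 0.0]
contact_force: [0.7, -5.9, -0.8]
opening: 0.169
gripper_force: 14.5
```

```bash
cat >> h.py <<'E'
def tilt(f,off=.067,L=.026):
    c=viewer.camera_info('wrist');o=telemetry.get_obs();p=o['tool_pos']-[0,0,off]
    w=cap('wrist',f);g=w.min(2)
    for r in range(130,320,6): 
        x=np.where(g[r,230:340]>150)[0]
        if len(x): print(r,x.min()+230,x.max()+230,len(x),end=' | ')
    print()
    from scipy.spatial.transform import Rotation as R
    xa=R.from_quat(o['tool_rot']).as_matrix()[:,0]
    for t in range(40,96,10):
        t=np.radians(t);k=xa*np.cos(t)+np.array([0,0,np.sin(t)]);n=-xa*np.sin(t)+np.array([0,0,np.cos(t)])
        e=p+(L+.031)*k;print(round(np.degrees(t)),'knob end centre,far,near rim',proj('wrist',[e,e-.01*n,e+.01*n],c)[:,1].round(0),'collar',proj('wrist',[p+L*k],c).round(0)[0])
E
python3 -c "
from h import *
tilt('w6.png')
go(*fk(0,-.030-.0093),.0555,10)
"
```

```text
130 326 338 13 | 136 323 339 10 | 142 329 339 4 | 148 276 336 13 | 154 271 339 42 | 160 272 337 27 | 166 277 334 10 | 172 282 334 4 | 178 322 331 10 | 184 328 339 9 | 190 337 339 3 | 196 325 339 8 | 202 270 337 37 | 208 265 339 54 | 214 260 339 60 | 220 261 338 60 | 226 262 337 60 | 232 230 339 101 | 238 230 339 63 | 244 230 339 74 | 250 261 329 52 | 256 278 317 40 | 262 252 317 57 | 268 253 316 53 | 274 254 315 35 | 292 245 256 6 | 298 250 299 50 | 316 254 303 33 | 
40 knob end centre,far,near rim [197. 177. 219.] collar [286. 238.]
50 knob end centre,far,near rim [220. 196. 246.] collar [286. 247.]
60 knob end centre,far,near rim [247. 219. 276.] collar [286. 257.]
70 knob end centre,far,near rim [276. 247. 305.] collar [286. 267.]
80 knob end centre,far,near rim [305. 276. 333.] collar [286. 277.]
90 knob end centre,far,near rim [331. 306. 355.] collar [286. 286.]
t 17.52 grasp [0.6493 0.0971 0.0576] Y 9.62 f [-0.9 -5.9 -1. ] op 0.169 -> d [ 0.0129 -0.0003  0.002 ] roll -0.38
```

The collar meets the straight fingers at about 52°, so the grip is too close to the head. I'll lay the pin on the clear counter between the fingers, regrip it nearer the tip and low in the pads, and prop it again to about 66°. At that angle it will slide into the hole by itself.

Call:
{"fn": "play_rows", "kwargs": {"series": [{"jaw": 1,"dx": -0.03,"dy": 0,"dz": 0,"roll": 0},{"jaw": 1,"dx": -0.065,"dy": 0,"dz": 0,"roll": 0},{"jaw": 1,"dx": -0.065,"dy": 0,"dz": 0.005,"roll": 0},{"jaw": 1,"dx": -0.065,"dy": 0,"dz": 0.012,"roll": 0},{"jaw": 1,"dx": -0.065,"dy": 0,"dz": 0.018,"roll": 0}]}}

```text
time: 18.15
tool_pos: [0.6597, 0.0344, 0.1036]
tool_rot: [0.645, 0.764, -0.0, -0.001]
contact_force: [-0.6, -0.6, -1.5]
opening: 0.171
gripper_force: 13.8
```

Call:
{"fn": "play_rows", "kwargs": {"series": [{"jaw": 1,"dx": 0,"dy": 0,"dz": 0.004,"roll": 0},{"jaw": 1,"dx": 0,"dy": 0,"dz": 0.008,"roll": 0},{"jaw": 1,"dx": 0,"dy": 0,"dz": 0.012,"roll": 0},{"jaw": 1,"dx": 0,"dy": 0,"dz": 0.016,"roll": 0},{"jaw": 1,"dx": 0,"dy": 0,"dz": 0.0185,"roll": 0}], "newtons": 8}}

```text
time: 18.77
tool_pos: [0.6604, 0.0333, 0.0861]
tool_rot: [0.645, 0.764, 0.0, 0.0]
contact_force: [-0.0, 0.9, 0.9]
opening: 0.173
gripper_force: 8.0
```

```bash
python3 -c "
from h import *
tilt('w7.png')
go(*fk(0,-.117),.0205,10)
"
```

```text
136 306 319 14 | 142 303 328 26 | 148 296 332 37 | 154 290 334 45 | 160 283 334 52 | 166 280 336 57 | 172 273 337 65 | 178 270 339 70 | 184 264 339 76 | 190 230 339 109 | 196 230 339 107 | 202 230 339 106 | 208 230 339 106 | 214 230 339 107 | 220 230 339 96 | 226 232 339 88 | 232 246 339 76 | 238 281 339 59 | 244 281 339 59 | 250 261 339 53 | 256 266 317 45 | 262 252 317 47 | 268 253 316 37 | 274 254 315 20 | 292 246 246 1 | 
40 knob end centre,far,near rim [197. 177. 219.] collar [286. 238.]
50 knob end centre,far,near rim [220. 196. 246.] collar [286. 247.]
60 knob end centre,far,near rim [247. 219. 276.] collar [286. 257.]
70 knob end centre,far,near rim [276. 247. 305.] collar [286. 267.]
80 knob end centre,far,near rim [304. 276. 333.] collar [286. 277.]
90 knob end centre,far,near rim [331. 306. 355.] collar [286. 286.]
t 18.82 grasp [0.6602 0.0332 0.0208] Y 9.60 f [0.  1.4 0.3] op 0.170 -> d [0.0001 0.0001 0.0003] roll -0.40
```

Call:
{"fn": "play_rows", "kwargs": {"series": [{"jaw": 0.74,"dx": 0,"dy": 0,"dz": 0,"roll": 0},{"jaw": 0.74,"dx": 0,"dy": 0,"dz": 0,"roll": 0},{"jaw": 0.74,"dx": 0,"dy": 0,"dz": 0,"roll": 0},{"jaw": 0.74,"dx": -0.007,"dy": 0,"dz": 0.0005,"roll": 0},{"jaw": 0.74,"dx": -0.014,"dy": 0,"dz": 0.0005,"roll": 0}]}}

```text
time: 19.45
tool_pos: [0.6627, 0.0187, 0.0855]
tool_rot: [0.645, 0.764, -0.0, 0.0]
contact_force: [-0.0, -0.2, 0.1]
opening: 0.267
gripper_force: 0.0
```

```bash
python3 -c "
from h import *
go(*fk(0,-.117-.014),.0205,10)
c=viewer.camera_info('wrist');a=cap('wrist','w8.png');s=cap('scene','s8.png')
p=proj('scene',[[.662,.02,.02]])[0].astype(int)
m=np.zeros((420,800,3),np.uint8);m[:,:480]=cv2.resize(a[100:310,170:410],(480,420),interpolation=cv2.INTER_CUBIC)
m[:,480:]=cv2.resize(s[p[1]-50:p[1]+55,p[0]-40:p[0]+40],(320,420),interpolation=cv2.INTER_CUBIC)
cv2.imwrite('pics/w8b.png',m)
o=telemetry.get_obs();g=o['tool_pos'];h=np.array([*FV,0])
q=np.array([g[0],g[1],.010]);print(proj('wrist',[q+.04*h,q+.071*h,q+.035*h],c).round(1))
for r in range(100,300,5):
  print(r,''.join('#' if v>190 else '+' if v>150 else '-' if v>110 else '.' for v in a[r,230:340:2].min(1)))
"
```

```text
t 19.45 grasp [0.6627 0.0187 0.0205] Y 9.60 f [-0.  -0.2  0.1] op 0.267 -> d [0.0008 0.0002 0.    ] roll -0.40
[[285.5 186.6]
 [285.1 126.1]
 [285.6 195.8]]
100 .---..----.-.--..--....----.-.....-.-.-..-----------.--
105 --.-.----.----..----.----.-..--.....-.------.---.--..--
110 ....-----..-.--.----------...-.....---++#++++++#+++----
115 ....-----.-----.---.----....--..-.-++++++++++##+#+++---
120 .-.-----..----.--.-.-.-.--..-...--##++++##+++#+#++++---
125 --.-.---.---------..-----...-.-+++++++++#++++#+++++#--.
130 ...-------.---.--..------..---++++#+#+++#++###+++++##--
135 ...----.-----.----.-----..-+++++++++++#+++++++++++##+-.
140 ..-----..--.--.--..-+++++###########++++++++##+++##+++-
145 .-----...---.----....---++++#+######++#+++##+#+++#+#+++
150 -..---.-----.--.-...---+++++#+######++++++#+##+++##++++
155 ..---..----.----....---+++++#######+++++++++##++##+++++
160 ---.-..----.------..---+++++#######+++++++++#++##++++++
165 ++##+++-----.-----..---+++++#######++++++#+#++###++++++
170 +#+#++++------..--..--++++++#######++++++#+#++###++++++
175 +#++++###---------..---+++++#######++++
[... 756 characters left out ...]
-..-...---+++++###++.--..-+++++++-+++++#
245 .-.-++-++++++++....-..---+++++##++-.-....+++-++++-+++#+
250 ..--++++++++++-...--..---++++###++.-.-...-+++++++++++--
255 ....++++++-+++....-...---+++++##+..---....+-++++-+++...
260 ....-+-++++++-....-....--+++++##...-.-....-+-++++-++...
265 ....++-+++++-.....--..--+++++..............-++++++-+...
270 ....-+++-+++.....--...---+++.......-........-+++++-....
275 ....-+-++++-......-...---..........-..-.....-+++++-....
280 .......................................................
285 .......................................................
290 .......................................................
295 .......................-.....................-.........
```

The pin lies level between the fingers with its collar at row 203 and knob end at row 139, about 7 mm short of plan. I shift 7.5 mm further and close.

Call:
{"fn": "play_rows", "kwargs": {"series": [{"jaw": 0.74,"dx": -0.0075,"dy": 0,"dz": 0,"roll": 0},{"jaw": 0.74,"dx": -0.0075,"dy": 0,"dz": 0,"roll": 0},{"jaw": 1,"dx": -0.0075,"dy": 0,"dz": 0,"roll": 0},{"jaw": 1,"dx": -0.0075,"dy": 0,"dz": 0,"roll": 0},{"jaw": 1,"dx": -0.0075,"dy": 0,"dz": 0,"roll": 0}], "newtons": 50}}

```text
time: 20.18
tool_pos: [0.6638, 0.012, 0.0855]
tool_rot: [0.645, 0.764, -0.0, 0.0]
contact_force: [-0.4, -1.2, 0.1]
opening: 0.162
gripper_force: 50.0
```

Call:
{"fn": "play_rows", "kwargs": {"series": [{"jaw": 1,"dx": 0,"dy": 0,"dz": 0,"roll": 0},{"jaw": 1,"dx": 0,"dy": 0,"dz": -0.015,"roll": 0},{"jaw": 1,"dx": 0,"dy": 0,"dz": -0.045,"roll": 0},{"jaw": 1,"dx": 0,"dy": 0,"dz": -0.08,"roll": 0},{"jaw": 1,"dx": 0,"dy": 0,"dz": -0.082,"roll": 0}]}}

```text
time: 20.8
tool_pos: [0.6662, 0.0118, 0.1726]
tool_rot: [0.645, 0.764, 0.002, 0.003]
contact_force: [0.6, 0.0, -0.9]
opening: 0.16
gripper_force: 50.0
```

```bash
cat >> h.py <<'E'
def chart(f,r0,r1,st=5,c0=230,c1=340):
    c=viewer.camera_info('wrist');a=cap('wrist',f)
    for r in range(r0,r1,st): print(r,''.join('#' if v>190 else '+' if v>150 else '-' if v>110 else '.' for v in a[r,c0:c1:2].min(1)))
    return c
E
python3 -c "
from h import *
go(*fk(0,-.030-.055),.102,10)
c=chart('w9.png',60,240)
p=telemetry.get_obs()['tool_pos']-[0,0,.076];h=np.array([*FV,0])
for t in (-20,-10,0,10):
  t=np.radians(t);k=h*np.cos(t)+np.array([0,0,np.sin(t)]);print(np.degrees(t),proj('wrist',[p+.04*k,p+.071*k],c).round(1).ravel())
"
```

```text
t 20.80 grasp [0.6662 0.0118 0.1076] Y 9.61 f [ 0.6  0.  -0.9] op 0.160 -> d [ 0.0541 -0.0025  0.0055] roll -0.39
60 .......................................................
65 ...................................................----
70 .................................................------
75 ---.............................................-------
80 -.-----------------------------------------------------
85 -------------------------------------------------------
90 -------------------------------------------------------
95 -----------------------------.-------------------------
100 ----------.------------------.-------------------------
105 ---------------------------------+#+-------------------
110 --------------------------------########+---.----------
115 ---------------------------.-+############--.----------
120 ---------------------------+##############-.-----------
125 ------------------.-++++############+######+-----------
130 ------------------..---++++#########++####+#-----------
135 -----------------...---++++#########++###+###----------
140 ------------------..---++++###
[... 590 characters left out ...]
....--------#-.++#+#+#######+######
195 ####################....---#######++##+#+##############
200 ##################+#-.--+++#######+++##+######++#######
205 ####################-.--+++#######++#+#+#+#####+#######
210 ####################-.--++++######++#++#######+########
215 ####################-.---+++######+++#+#######+########
220 ####################-.--+++#######++#########++########
225 ####################-.--++++######++########++#########
230 ####################-.--++++######+#+#######+#####++###
235 ##############+-....-.--++++######+-+++++##+###########
-20.0 [282.5 184.  282.  132.6]
-10.0 [282.5 183.  281.9 126.8]
0.0 [282.5 184.  281.9 124.4]
10.0 [282.5 187.6 281.9 126.3]
```

Call:
{"fn": "play_rows", "kwargs": {"series": [{"jaw": 1,"dx": 0.02,"dy": -0.0025,"dz": 0,"roll": 0},{"jaw": 1,"dx": 0.045,"dy": -0.0025,"dz": 0,"roll": 0},{"jaw": 1,"dx": 0.054,"dy": -0.0025,"dz": 0.005,"roll": 0},{"jaw": 1,"dx": 0.054,"dy": -0.0025,"dz": 0.012,"roll": 0},{"jaw": 1,"dx": 0.054,"dy": -0.0025,"dz": 0.018,"roll": 0}]}}

```text
time: 21.48
tool_pos: [0.652, 0.0645, 0.1484]
tool_rot: [0.645, 0.764, -0.0, -0.0]
contact_force: [-1.1, 0.8, 2.7]
opening: 0.154
gripper_force: 50.0
```

Call:
{"fn": "play_rows", "kwargs": {"series": [{"jaw": 1,"dx": 0,"dy": 0,"dz": 0.006,"roll": 0},{"jaw": 1,"dx": 0,"dy": 0,"dz": 0.012,"roll": 0},{"jaw": 1,"dx": 0.001,"dy": 0,"dz": 0.018,"roll": 0},{"jaw": 1,"dx": 0.002,"dy": 0,"dz": 0.024,"roll": 0},{"jaw": 1,"dx": 0.0025,"dy": 0,"dz": 0.029,"roll": 0}], "newtons": 12}}

```text
time: 22.1
tool_pos: [0.652, 0.0673, 0.1202]
tool_rot: [0.645, 0.764, 0.0, 0.0]
contact_force: [-0.1, -0.3, 2.4]
opening: 0.168
gripper_force: 12.0
```

Call:
{"fn": "play_rows", "kwargs": {"series": [{"jaw": 1,"dx": 0.002,"dy": 0,"dz": 0.003,"roll": 0},{"jaw": 1,"dx": 0.004,"dy": 0,"dz": 0.006,"roll": 0},{"jaw": 1,"dx": 0.006,"dy": 0,"dz": 0.008,"roll": 0},{"jaw": 1,"dx": 0.0075,"dy": 0,"dz": 0.0095,"roll": 0},{"jaw": 1,"dx": 0.009,"dy": 0,"dz": 0.011,"roll": 0}]}}

```text
time: 22.72
tool_pos: [0.6505, 0.0761, 0.1095]
tool_rot: [0.645, 0.764, -0.0, 0.0]
contact_force: [0.7, -3.1, -0.2]
opening: 0.166
gripper_force: 12.0
```

```bash
python3 -c "
from h import *
go(*fk(0,-.030-.0327),.0424,10)"
```

```text
t 22.73 grasp [0.6505 0.0761 0.0445] Y 9.60 f [ 0.7 -3.1 -0.2] op 0.166 -> d [0.0105 0.0022 0.0021] roll -0.40
```

Call:
{"fn": "play_rows", "kwargs": {"series": [{"jaw": 1,"dx": 0.002,"dy": 0,"dz": 0.0005,"roll": 0},{"jaw": 1,"dx": 0.004,"dy": 0,"dz": 0.001,"roll": 0},{"jaw": 1,"dx": 0.006,"dy": 0,"dz": 0.0015,"roll": 0},{"jaw": 1,"dx": 0.008,"dy": 0,"dz": 0.0015,"roll": 0},{"jaw": 1,"dx": 0.01,"dy": 0,"dz": 0.0015,"roll": 0}]}}

```text
time: 23.35
tool_pos: [0.6487, 0.0858, 0.1079]
tool_rot: [0.645, 0.764, -0.0, 0.0]
contact_force: [1.5, -6.3, -2.9]
opening: 0.168
gripper_force: 12.0
```

```bash
python3 -c "
from h import *
go(*fk(0,-.030-.0278),.0424,10)
tilt('w10.png',.076,.039)
chart('w11.png',180,340)"
```

```text
t 23.35 grasp [0.6487 0.0858 0.0429] Y 9.60 f [ 1.5 -6.3 -2.9] op 0.168 -> d [0.0055 0.0023 0.0005] roll -0.40
130 276 297 21 | 136 273 299 27 | 142 274 299 26 | 148 277 296 20 | 154 286 338 2 | 160 337 337 1 | 166 333 333 1 | 202 271 299 29 | 208 262 306 45 | 214 260 311 52 | 220 230 339 109 | 226 230 339 109 | 232 230 339 110 | 238 230 339 96 | 244 230 339 91 | 250 259 333 65 | 256 264 317 25 | 262 270 317 43 | 268 253 316 23 | 274 254 315 44 | 280 284 299 14 | 292 245 297 16 | 298 250 304 55 | 316 268 303 27 | 
40 knob end centre,far,near rim [171. 152. 192.] collar [286. 217.]
50 knob end centre,far,near rim [198. 174. 224.] collar [286. 230.]
60 knob end centre,far,near rim [231. 203. 261.] collar [286. 245.]
70 knob end centre,far,near rim [268. 238. 299.] collar [286. 261.]
80 knob end centre,far,near rim [305. 275. 334.] collar [286. 276.]
90 knob end centre,far,near rim [339. 313. 364.] collar [286. 291.]
180 ----------------------------------------------------+++
185 -------------------------------------------------------
190 ------------------------------------------------
[... 1047 characters left out ...]
............+-++++-+....................
285 ........-..---------------------------.................
290 ........-.--+-------+++++--+-+---+++-++................
295 .......-+.-+-+--+-----+-+-+++++--------................
300 .......--.----------------------------.................
305 .......--.---------------------------..................
310 ........-..............................................
315 ...................++-+++-++++++---##..................
320 ............#-....-++++++-++++++-++##-.................
325 ............+-..-+++--+++++++++--++####+...............
330 ............++..++++-+++-++-+++-+++#####...............
335 ............+-..++++-++-++++++--++######...............
```

Call:
{"fn": "play_rows", "kwargs": {"series": [{"jaw": 1,"dx": 0.0015,"dy": 0,"dz": 0.0005,"roll": 0},{"jaw": 1,"dx": 0.003,"dy": 0,"dz": 0.0005,"roll": 0},{"jaw": 1,"dx": 0.0045,"dy": 0,"dz": 0.0005,"roll": 0},{"jaw": 1,"dx": 0.006,"dy": 0,"dz": 0.0005,"roll": 0},{"jaw": 1,"dx": 0.0075,"dy": 0,"dz": 0.0005,"roll": 0}]}}

```text
time: 24.08
tool_pos: [0.6471, 0.0918, 0.1064]
tool_rot: [0.646, 0.764, -0.001, 0.0]
contact_force: [2.8, -12.0, -7.2]
opening: 0.17
gripper_force: 12.5
```

```bash
python3 -c "
from h import *
go(*fk(0,-.030-.0278),.0424,10)
chart('w12.png',195,305)"
```

```text
t 24.07 grasp [0.6471 0.0918 0.0414] Y 9.57 f [  2.8 -12.   -7.2] op 0.170 -> d [-0.0007  0.0029 -0.001 ] roll -0.43
195 -------------------------------------------------------
200 -------------------------------------------------------
205 -------------------------------------------------------
210 -------------------------------------------------------
215 -------------------------------------------------------
220 ------------------------------------------------------+
225 ----------------------###########+------------------+-+
230 ------------------####################------+++++-----+
235 ++++++++++++++--+#######################+########++++++
240 +++++-++-------++########################----+####++-++
245 ++++++--------++##########################----+####+-++
250 -----......---++#############################+++++##---
255 ...........---++############################-..........
260 ...........---+-+###########################-..........
265 ...........----++++#######+###########+-####...........
270 ............-----+###++##+++++++++-+-++####+...........
275 ............-----.++++---++++++++++##..####-...........
280 ...........................--.----+....................
285 ........-..----------------------------................
290 ........-.------+-+--++-+---+------....................
295 .......-+.------+-----++------+----....................
300 .......--.-----------------------------................
```

Tilt is now about 66° (knob rim at row 224). I grip firmly, back off, raise, and go over the hole.

Call:
{"fn": "play_rows", "kwargs": {"series": [{"jaw": 1,"dx": -0.001,"dy": 0,"dz": 0,"roll": 0},{"jaw": 1,"dx": -0.004,"dy": 0,"dz": 0,"roll": 0},{"jaw": 1,"dx": -0.012,"dy": 0,"dz": 0,"roll": 0},{"jaw": 1,"dx": -0.02,"dy": 0,"dz": -0.03,"roll": 0},{"jaw": 1,"dx": -0.02,"dy": 0,"dz": -0.08,"roll": 0}], "newtons": 50}}

```text
time: 24.75
tool_pos: [0.6494, 0.073, 0.1859]
tool_rot: [0.646, 0.764, -0.002, -0.002]
contact_force: [0.0, 0.3, -0.5]
opening: 0.164
gripper_force: 50.1
```

```bash
sed -i 's/F0=np.array(\[.640,.1485\])/F0=np.array([.6395,.1497])/' h.py; python3 -c "
from h import *
go(*fk(0,.007),.119,10)
tilt('w13.png',.076,.039)
chart('w14.png',195,305)"
```

```text
t 24.75 grasp [0.6494 0.073  0.1209] Y 9.58 f [ 0.   0.3 -0.5] op 0.164 -> d [0.0843 0.003  0.002 ] roll -0.42
130 329 329 1 | 142 236 236 1 | 148 234 235 2 | 154 231 240 7 | 166 249 339 32 | 172 231 338 40 | 178 230 339 41 | 184 230 339 47 | 190 230 339 53 | 196 232 338 65 | 202 232 337 65 | 208 231 337 67 | 214 230 334 102 | 220 230 335 106 | 226 230 338 107 | 232 230 339 110 | 238 230 339 110 | 244 230 339 109 | 250 230 339 94 | 256 260 316 57 | 262 258 316 59 | 268 262 315 46 | 274 266 314 21 | 280 294 296 3 | 292 246 247 2 | 298 253 302 25 | 316 267 302 36 | 
40 knob end centre,far,near rim [171. 152. 192.] collar [287. 217.]
50 knob end centre,far,near rim [198. 174. 224.] collar [287. 230.]
60 knob end centre,far,near rim [231. 203. 261.] collar [287. 245.]
70 knob end centre,far,near rim [268. 238. 299.] collar [287. 261.]
80 knob end centre,far,near rim [305. 275. 334.] collar [287. 276.]
90 knob end centre,far,near rim [339. 313. 364.] collar [287. 291.]
195 +-+-++-++----+++++-++-++++################+-++++-++++-+
200 +++-+--+----++--+++++++####################++++-+++--++
2
[... 498 characters left out ...]
+#######################################
250 #####+.....---++############################++++++#####
255 ............--++############################...........
260 ............--+++###########################...........
265 ............---++++####++++++++#############...........
270 .............----++++#++++++++++++----#####............
275 .............----.-++-----------+-###..####............
280 .....................---.........--....................
285 ........--.--------------------------..................
290 ........-..--------------------------..................
295 ........--.--------------------------..................
300 ........-.--------------------------...................
```

Call:
{"fn": "play_rows", "kwargs": {"series": [{"jaw": 1,"dx": 0.03,"dy": 0.003,"dz": 0,"roll": -0.4},{"jaw": 1,"dx": 0.06,"dy": 0.003,"dz": 0,"roll": -0.4},{"jaw": 1,"dx": 0.08,"dy": 0.003,"dz": 0.002,"roll": -0.4},{"jaw": 1,"dx": 0.0843,"dy": 0.003,"dz": 0.008,"roll": -0.4},{"jaw": 1,"dx": 0.0843,"dy": 0.003,"dz": 0.008,"roll": -0.4}]}}

```text
time: 25.48
tool_pos: [0.6392, 0.1569, 0.1783]
tool_rot: [0.643, 0.766, -0.001, -0.0]
contact_force: [0.0, -0.3, -1.0]
opening: 0.164
gripper_force: 50.1
```

```bash
python3 -c "
from h import *
go(*fk(0,.007),.119,10)
o=telemetry.get_obs();p=o['tool_pos']-[0,0,.076];t=np.radians(65)
k=np.array([*FV*np.cos(t),np.sin(t)]);tip=p-.027*k;H=np.array([*F0,.068])
print('tip',tip,'hole',H)
s=cap('scene','s15.png');w=cap('wrist','w15.png')
q=proj('scene',[tip,H,p,p+.07*k]);print(q.round(1))
x0,y0=int(q[1][0])-35,int(q[1][1])-40
m=np.zeros((600,800,3),np.uint8)
m[:,:560]=cv2.resize(s[y0:y0+75,x0:x0+70],(560,600),interpolation=cv2.INTER_CUBIC)
m[:300,560:]=cv2.resize(w[180:330,225:345],(240,300),interpolation=cv2.INTER_CUBIC)
cv2.imwrite('pics/w15b.png',m);print(x0,y0,((q-[x0,y0])*8).round(0))
"
```

```text
t 25.48 grasp [0.6392 0.1569 0.1133] Y 10.02 f [ 0.  -0.3 -1. ] op 0.164 -> d [-0.0001 -0.001  -0.0057] roll 0.02
tip [0.64122431 0.145632   0.07780375] hole [0.6395 0.1497 0.068 ]
[[350.  214.1]
 [349.6 214.6]
 [352.9 206.1]
 [360.7 184.1]]
314 174 [[288. 321.]
 [285. 325.]
 [311. 256.]
 [373.  81.]]
```

View pics/w15b.png

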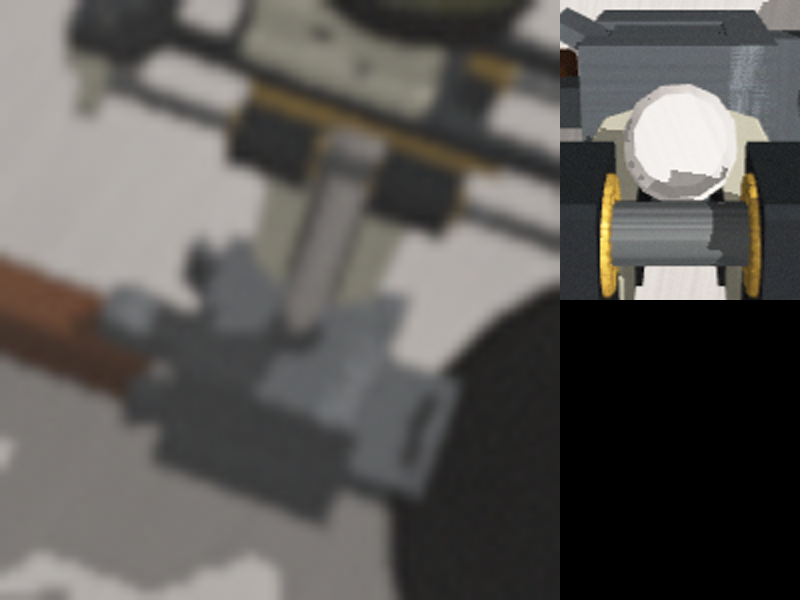

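The scene crop shows the tip at (292,328), over the dark hole at about (295,330). Lowering.

Call:
{"fn": "play_rows", "kwargs": {"series": [{"jaw": 1,"dx": 0,"dy": 0,"dz": 0.005,"roll": 0},{"jaw": 1,"dx": 0,"dy": 0,"dz": 0.009,"roll": 0},{"jaw": 1,"dx": 0,"dy": 0,"dz": 0.012,"roll": 0},{"jaw": 1,"dx": 0,"dy": 0,"dz": 0.015,"roll": 0},{"jaw": 1,"dx": 0,"dy": 0,"dz": 0.016,"roll": 0}], "newtons": 25}}

```text
time: 26.2
tool_pos: [0.6396, 0.1572, 0.1632]
tool_rot: [0.643, 0.766, -0.0, -0.0]
contact_force: [-0.3, 0.0, -1.3]
opening: 0.169
gripper_force: 24.9
```

```bash
python3 -c "
from h import *
go(*fk(0,.007),.0913,10)
print(telemetry.get_obs()['moment'])"
```

```text
t 26.20 grasp [0.6396 0.1572 0.0982] Y 10.00 f [-0.3  0.  -1.3] op 0.169 -> d [-0.0004 -0.0014  0.0069] roll -0.00
[-0.11699812  0.0581337  -0.01226889]
```

Call:
{"fn": "play_rows", "kwargs": {"series": [{"jaw": 1,"dx": 0,"dy": 0,"dz": 0.0015,"roll": 0},{"jaw": 1,"dx": 0,"dy": 0,"dz": 0.003,"roll": 0},{"jaw": 1,"dx": 0,"dy": 0,"dz": 0.0045,"roll": 0},{"jaw": 1,"dx": 0,"dy": 0,"dz": 0.006,"roll": 0},{"jaw": 1,"dx": 0,"dy": 0,"dz": 0.007,"roll": 0}], "newtons": 15}}

```text
time: 26.82
tool_pos: [0.6394, 0.1568, 0.1571]
tool_rot: [0.643, 0.766, -0.001, -0.0]
contact_force: [-5.8, -2.6, 4.4]
opening: 0.168
gripper_force: 14.9
```

```bash
python3 -c "
from h import *
go(*fk(0,.007),.0913,10)
print(telemetry.get_obs()['moment'])
tilt('w16.png',.076,.039)
chart('w17.png',195,305)"
```

```text
t 26.82 grasp [0.6394 0.1568 0.0921] Y 10.00 f [-5.8 -2.6  4.4] op 0.168 -> d [-0.     -0.0012  0.0008] roll -0.00
[-0.68517424  1.03105868 -0.06762556]
130 230 339 110 | 136 230 339 110 | 142 230 339 110 | 148 230 339 110 | 154 230 339 110 | 160 230 339 110 | 166 230 339 110 | 172 230 339 110 | 178 230 337 108 | 184 230 333 104 | 190 230 327 16 | 196 237 237 1 | 226 270 300 31 | 232 263 307 45 | 238 250 320 71 | 244 245 326 76 | 250 258 318 61 | 256 259 317 57 | 262 260 317 58 | 268 263 316 27 | 274 299 315 13 | 292 246 246 1 | 316 255 303 39 | 
40 knob end centre,far,near rim [171. 152. 192.] collar [286. 217.]
50 knob end centre,far,near rim [198. 174. 224.] collar [286. 230.]
60 knob end centre,far,near rim [231. 203. 261.] collar [286. 245.]
70 knob end centre,far,near rim [268. 238. 299.] collar [286. 261.]
80 knob end centre,far,near rim [305. 275. 334.] collar [286. 276.]
90 knob end centre,far,near rim [339. 313. 364.] collar [286. 291.]
195 ...##.............................................-----
200 ....................................................---
205 ...............
[... 480 characters left out ...]
-##########################+++++++-.--..
250 ..............++##########################+++-----.....
255 ..............+++#########################++...........
260 ..............-+++########################++...........
265 ...............-+-+#########+---------###+++...........
270 .................-+++++#+-------------#+++++...........
275 ...................---------------##+..++++............
280 ............................-..........................
285 ................................-......................
290 ..........-------------------------....................
295 ........-.-------------------------....................
300 ..........-----------------------------................
```

Call:
{"fn": "play_rows", "kwargs": {"series": [{"jaw": 1,"dx": 0,"dy": -0.0012,"dz": 0,"roll": 0},{"jaw": 1,"dx": 0,"dy": -0.0018,"dz": 0,"roll": 0},{"jaw": 1,"dx": 0,"dy": -0.0018,"dz": 0.001,"roll": 0},{"jaw": 1,"dx": 0,"dy": -0.0018,"dz": 0.002,"roll": 0},{"jaw": 1,"dx": 0,"dy": -0.0018,"dz": 0.002,"roll": 0}]}}

```text
time: 27.55
tool_pos: [0.6383, 0.1565, 0.155]
tool_rot: [0.643, 0.766, 0.0, 0.0]
contact_force: [-1.6, -4.4, 4.5]
opening: 0.171
gripper_force: 14.9
```

```bash
python3 -c "
from h import *
go(*fk(0,.007),.0913,10)
print(telemetry.get_obs()['moment'])"
```

```text
t 27.55 grasp [0.6383 0.1565 0.09  ] Y 9.99 f [-1.6 -4.4  4.5] op 0.171 -> d [ 0.0001 -0.     -0.0013] roll -0.01
[-0.90155135  0.14612104  0.0212183 ]
```

Call:
{"fn": "play_rows", "kwargs": {"series": [{"jaw": 1,"dx": -0.001,"dy": 0,"dz": 0,"roll": 0},{"jaw": 1,"dx": -0.002,"dy": 0,"dz": 0.0005,"roll": 0},{"jaw": 1,"dx": -0.0025,"dy": 0,"dz": 0.001,"roll": 0},{"jaw": 1,"dx": -0.0025,"dy": 0,"dz": 0.0015,"roll": 0},{"jaw": 1,"dx": -0.0025,"dy": 0,"dz": 0.0015,"roll": 0}], "newtons": 8}}

```text
time: 28.18
tool_pos: [0.6383, 0.155, 0.1531]
tool_rot: [0.643, 0.766, 0.0, -0.0]
contact_force: [-1.2, 4.4, 2.8]
opening: 0.165
gripper_force: 8.1
```

```bash
python3 -c "
from h import *
go(*fk(0,.007),.0913,10)
print(telemetry.get_obs()['moment'])
chart('w18.png',195,305)"
```

```text
t 28.18 grasp [0.6383 0.155  0.0881] Y 10.02 f [-1.2  4.4  2.8] op 0.165 -> d [ 0.0015  0.0003 -0.0032] roll 0.02
[ 0.65666594  0.37999169 -0.02129231]
195 ....#...............................................---
200 .....................................................--
205 .......................................................
210 .......................................................
215 ...........................................--.---....--
220 ...........................................--.---...-..
225 .....................-+++#########-........-----....--.
230 .................-++++################......-----.....-
235 ..............-++++#####################+-..----.....--
240 ........-++++++++########################+++++++....-..
245 .......++....-++##########################+++++++-.--..
250 ..............++##########################+++------....
255 ..............--+#########################++-..........
260 ..............-++#########################++...........
265 ...............-+++#####----###########+++++...........
270 ................-+++++#+--------------#++++-...........
275 ..................--+-------------+#+..++++............
280 .......................................................
285 ........-..............--..-....-......................
290 ..........----------------------------.................
295 .......--.----------------------------.................
300 ..........----------------------------.................
```

Call:
{"fn": "play_rows", "kwargs": {"series": [{"jaw": 0.68,"dx": 0,"dy": 0,"dz": 0,"roll": 0},{"jaw": 0.68,"dx": 0,"dy": 0,"dz": 0,"roll": 0},{"jaw": 0.68,"dx": 0,"dy": 0,"dz": 0,"roll": 0},{"jaw": 0.68,"dx": 0,"dy": 0,"dz": 0,"roll": 0},{"jaw": 0.68,"dx": 0,"dy": 0,"dz": 0,"roll": 0}]}}

```text
time: 28.85
tool_pos: [0.6384, 0.1544, 0.153]
tool_rot: [0.643, 0.766, -0.0, 0.0]
contact_force: [-0.0, -0.7, 0.3]
opening: 0.321
gripper_force: 0.0
```

```bash
python3 -c "
from h import *
go(*fk(0,.007),.0913,10)
chart('w19.png',150,345)"
```

```text
t 28.85 grasp [0.6384 0.1544 0.088 ] Y 10.00 f [-0.  -0.7  0.3] op 0.321 -> d [ 0.0022  0.0002 -0.0033] roll -0.00
150 #######################################################
155 #######################################################
160 #######################################################
165 #######################################################
170 #######################################################
175 #######################################################
180 ######################################################-
185 ###################################################+---
190 +#####+...........................................-----
195 ....................................................---
200 .......................................................
205 .......................................................
210 ............................................---------..
215 ............................................-----------
220 ...........................................-.-------.--
225 .................+++############-..........-.---..-.---
230 ..............+++####
[... 654 characters left out ...]
........................................
290 ---------------------------------------------------....
295 ---------------------------------------------------....
300 ---------------------------------------------------....
305 .......................................................
310 .......................................................
315 ..-.......------#############################-.........
320 +--++-....------##############################.........
325 ---+------------################################.......
330 .++-------------################################-......
335 .---------------#################################......
340 .---------------#################################-.....
```

The pin stays wedged in the hole, leaning at about 66°. Next I raise the open fingers to the knob, grip it lightly, and swing it upright.

Call:
{"fn": "play_rows", "kwargs": {"series": [{"jaw": 0.58,"dx": 0,"dy": 0,"dz": 0,"roll": 0},{"jaw": 0.58,"dx": 0,"dy": 0,"dz": -0.01,"roll": 0},{"jaw": 0.58,"dx": 0.008,"dy": 0,"dz": -0.03,"roll": 0},{"jaw": 0.58,"dx": 0.025,"dy": 0,"dz": -0.052,"roll": 0},{"jaw": 0.58,"dx": 0.025,"dy": 0,"dz": -0.052,"roll": 0}]}}

```text
time: 29.52
tool_pos: [0.6356, 0.1807, 0.2094]
tool_rot: [0.642, 0.767, 0.003, 0.002]
contact_force: [0.6, 0.5, 0.4]
opening: 0.423
gripper_force: 0.0
```

```bash
python3 -c "
from h import *
go(*fk(0,.030),.140,10)
c=chart('w20.png',150,415,6,200,370)
t=np.radians(66);k=np.array([*FV*np.cos(t),np.sin(t)]);T=np.array([*fk(0,-.006),.054])
print(proj('wrist',[T+.097*k,T+.084*k,T+.066*k],c).round(0))"
```

```text
t 29.52 grasp [0.6356 0.1807 0.1444] Y 10.09 f [0.6 0.5 0.4] op 0.423 -> d [-0.0012 -0.0016  0.0043] roll 0.09
150 #####################################################################################
156 ################################################################################+----
162 #############################################################################-----...
168 ##########################################################################------.....
174 #######################################################################-------.......
180 ####################################################################--------.........
186 #################################################################---------...........
192 ###############################################################----------............
198 ##############################################################---------..............
204 #########################.................................+-----------...............
210 ###############.............................................---------................
[... 2400 characters left out ...]
..............................
378 .....................................................................................
384 .....................................................................................
390 .....................................................................................
396 .....................................................................................
402 .....................................................................................
408 .....................................................................................
414 ------------------------------------------...-------------------.....................
[[282. 258.]
 [282. 258.]
 [282. 258.]]
```

The knob sits at (280,256), as predicted. Closing on it gently.

Call:
{"fn": "play_rows", "kwargs": {"series": [{"jaw": 0.6,"dx": -0.001,"dy": -0.001,"dz": 0.004,"roll": 0},{"jaw": 1,"dx": -0.001,"dy": -0.001,"dz": 0.004,"roll": 0},{"jaw": 1,"dx": -0.001,"dy": -0.001,"dz": 0.004,"roll": 0},{"jaw": 1,"dx": -0.001,"dy": -0.001,"dz": 0.004,"roll": 0},{"jaw": 1,"dx": -0.001,"dy": -0.001,"dz": 0.004,"roll": 0}], "newtons": 8}}

```text
time: 30.2
tool_pos: [0.6331, 0.1777, 0.2007]
tool_rot: [0.643, 0.766, -0.0, -0.0]
contact_force: [-0.6, 0.4, -1.5]
opening: 0.235
gripper_force: 8.0
```

```bash
python3 -c "
from h import *
go(*fk(0,.0),.14,10)"
```

```text
t 30.20 grasp [0.6331 0.1777 0.1357] Y 9.99 f [-0.6  0.4 -1.5] op 0.235 -> d [-0.0287  0.0014 -0.0043] roll -0.01
```

Call:
{"fn": "play_rows", "kwargs": {"series": [{"jaw": 0.7,"dx": 0,"dy": 0,"dz": 0,"roll": 0},{"jaw": 0.7,"dx": 0.002,"dy": 0,"dz": -0.006,"roll": 0},{"jaw": 1,"dx": 0.002,"dy": 0,"dz": -0.006,"roll": 0},{"jaw": 1,"dx": 0.002,"dy": 0,"dz": -0.006,"roll": 0},{"jaw": 1,"dx": 0.002,"dy": 0,"dz": -0.006,"roll": 0}]}}

```text
time: 30.82
tool_pos: [0.6333, 0.1801, 0.2077]
tool_rot: [0.643, 0.766, 0.001, 0.0]
contact_force: [-0.0, 1.4, 4.0]
opening: 0.209
gripper_force: 8.0
```

```bash
python3 -c "
from h import *
go(*fk(0,.0),.14,10)"
```

```text
t 30.82 grasp [0.6333 0.1801 0.1427] Y 10.01 f [-0.   1.4  4. ] op 0.209 -> d [-0.031   0.0009  0.0026] roll 0.01
```

Call:
{"fn": "play_rows", "kwargs": {"series": [{"jaw": 1,"dx": -0.003,"dy": 0,"dz": 0,"roll": 0},{"jaw": 1,"dx": -0.006,"dy": 0,"dz": 0,"roll": 0},{"jaw": 1,"dx": -0.009,"dy": 0,"dz": 0.001,"roll": 0},{"jaw": 1,"dx": -0.012,"dy": 0,"dz": 0.002,"roll": 0},{"jaw": 1,"dx": -0.015,"dy": 0,"dz": 0.003,"roll": 0}]}}

```text
time: 31.45
tool_pos: [0.636, 0.165, 0.205]
tool_rot: [0.643, 0.766, 0.001, 0.0]
contact_force: [-1.1, 0.9, 6.3]
opening: 0.211
gripper_force: 8.0
```

```bash
python3 -c "
from h import *
go(*fk(0,.0),.14,10);print(telemetry.get_obs()['gripper_force'])"
```

```text
t 31.45 grasp [0.636 0.165 0.14 ] Y 9.99 f [-1.1  0.9  6.3] op 0.211 -> d [-0.0157  0.0008 -0.    ] roll -0.01
8.002274166501593
```

Call:
{"fn": "play_rows", "kwargs": {"series": [{"jaw": 1,"dx": -0.003,"dy": 0,"dz": -0.0005,"roll": 0},{"jaw": 1,"dx": -0.006,"dy": 0,"dz": -0.001,"roll": 0},{"jaw": 1,"dx": -0.009,"dy": 0,"dz": -0.001,"roll": 0},{"jaw": 1,"dx": -0.012,"dy": 0,"dz": -0.001,"roll": 0},{"jaw": 1,"dx": -0.0155,"dy": 0.0005,"dz": -0.001,"roll": 0}]}}

```text
time: 32.08
tool_pos: [0.6385, 0.1496, 0.2046]
tool_rot: [0.643, 0.766, -0.0, -0.0]
contact_force: [-0.1, 0.8, -1.4]
opening: 0.214
gripper_force: 8.0
```

```bash
python3 -c "
from h import *
go(*fk(0,.0),.14,10);print(telemetry.get_obs()['moment'])
chart('w21.png',220,300,6,200,370)"
```

```text
t 32.08 grasp [0.6385 0.1496 0.1396] Y 10.00 f [-0.1  0.8 -1.4] op 0.214 -> d [-0.0001  0.001  -0.0004] roll 0.00
[0.09193558 0.07177279 0.01072975]
220 ........--.----.........................--+++++........--------......................
226 --------........-------...............-+######++.......-------.......................
232 -----------------------............##+.---++++++##+......-.---.......................
238 -----------------------++++++++++.++..---+++++++++-..++++++++++-.....................
244 ------------------..-+++++++++++.....############+-..-++++++++++++-----..............
250 ++++----.-------...---++++++++++...+##############+...++++++++++--+---.-.............
256 .......................++++++++...+############+---...-++++++++......................
262 .......................++++++++...-+########-------....++++++++......................
268 .......................+++++++....---#####+-------#-....+++++++......................
274 ........................+++++-....----##------######....++++++.......................
280 .........................-........------------------.................................
286 ...................-....-.....-...--..-.-..---...-.-..--.............................
292 ..................--.---------------------------------...............................
298 .....................-------------------------------------...........................
```

The pin is upright and unloaded in the hole. Lowering it.

Call:
{"fn": "play_rows", "kwargs": {"series": [{"jaw": 1,"dx": 0,"dy": 0.0005,"dz": 0.004,"roll": 0},{"jaw": 1,"dx": 0,"dy": 0.0005,"dz": 0.008,"roll": 0},{"jaw": 1,"dx": 0,"dy": 0.0005,"dz": 0.012,"roll": 0},{"jaw": 1,"dx": 0,"dy": 0.0005,"dz": 0.015,"roll": 0},{"jaw": 1,"dx": 0,"dy": 0.0005,"dz": 0.018,"roll": 0}], "newtons": 12}}

```text
time: 32.75
tool_pos: [0.6392, 0.15, 0.1868]
tool_rot: [0.643, 0.766, -0.0, -0.0]
contact_force: [0.2, -0.8, 0.6]
opening: 0.211
gripper_force: 12.0
```

```bash
python3 -c "
from h import *
go(*fk(0,.0),.12,10);print(telemetry.get_obs()['moment'])"
```

```text
t 32.75 grasp [0.6392 0.15   0.1218] Y 10.00 f [ 0.2 -0.8  0.6] op 0.211 -> d [-0.0004  0.0003  0.0018] roll 0.00
[-0.03237297  0.01634636 -0.02407488]
```

Call:
{"fn": "play_rows", "kwargs": {"series": [{"jaw": 1,"dx": 0,"dy": 0,"dz": 0.003,"roll": 0},{"jaw": 1,"dx": 0,"dy": 0,"dz": 0.006,"roll": 0},{"jaw": 1,"dx": 0,"dy": 0,"dz": 0.009,"roll": 0},{"jaw": 1,"dx": 0,"dy": 0,"dz": 0.012,"roll": 0},{"jaw": 1,"dx": 0,"dy": 0,"dz": 0.015,"roll": 0}], "newtons": 20}}

```text
time: 33.38
tool_pos: [0.6399, 0.1494, 0.1744]
tool_rot: [0.643, 0.766, 0.0, 0.001]
contact_force: [-6.3, -3.8, 16.2]
opening: 0.206
gripper_force: 20.1
```

```bash
python3 -c "
from h import *
go(*fk(0,.0),.10,10);print(telemetry.get_obs()['moment'])"
```

```text
t 33.38 grasp [0.6399 0.1494 0.1094] Y 9.99 f [-6.3 -3.8 16.2] op 0.206 -> d [ 0.0004 -0.0003  0.0094] roll -0.01
[-0.71992447  1.47253399  0.01972717]
```

Call:
{"fn": "play_rows", "kwargs": {"series": [{"jaw": 1,"dx": -0.0005,"dy": -0.001,"dz": 0,"roll": 0},{"jaw": 1,"dx": -0.0005,"dy": -0.001,"dz": 0.001,"roll": 0},{"jaw": 1,"dx": -0.0005,"dy": -0.001,"dz": 0.002,"roll": 0},{"jaw": 1,"dx": -0.0005,"dy": -0.001,"dz": 0.003,"roll": 0},{"jaw": 1,"dx": -0.0005,"dy": -0.001,"dz": 0.004,"roll": 0}], "newtons": 50}}

```text
time: 34.0
tool_pos: [0.6396, 0.1493, 0.1717]
tool_rot: [0.643, 0.766, 0.001, 0.001]
contact_force: [-7.5, -2.8, 20.1]
opening: 0.202
gripper_force: 50.1
```

```bash
python3 -c "
from h import *
go(*fk(0,.0),.10,10);print(telemetry.get_obs()['moment'])"
```

```text
t 34.00 grasp [0.6396 0.1493 0.1067] Y 9.99 f [-7.5 -2.8 20.1] op 0.202 -> d [ 0.0004 -0.0001  0.0067] roll -0.01
[-0.43076022  1.51635655  0.04026351]
```

Call:
{"fn": "play_rows", "kwargs": {"series": [{"jaw": 1,"dx": -0.0003,"dy": -0.0012,"dz": 0,"roll": 0},{"jaw": 1,"dx": -0.0003,"dy": -0.0012,"dz": 0.001,"roll": 0},{"jaw": 1,"dx": -0.0003,"dy": -0.0012,"dz": 0.002,"roll": 0},{"jaw": 1,"dx": -0.0003,"dy": -0.0012,"dz": 0.003,"roll": 0},{"jaw": 1,"dx": -0.0003,"dy": -0.0012,"dz": 0.004,"roll": 0}]}}

```text
time: 34.62
tool_pos: [0.6383, 0.1489, 0.1652]
tool_rot: [0.643, 0.766, 0.001, 0.001]
contact_force: [2.7, -0.1, 6.4]
opening: 0.2
gripper_force: 50.0
```

```bash
python3 -c "
from h import *
go(*fk(0,.0),.10,10);print(telemetry.get_obs()['moment'])"
```

```text
t 34.62 grasp [0.6383 0.1489 0.1002] Y 10.00 f [ 2.7 -0.1  6.4] op 0.200 -> d [0.0006 0.0014 0.0002] roll -0.00
[ 0.06190077 -0.57708479  0.00281821]
```

Call:
{"fn": "play_rows", "kwargs": {"series": [{"jaw": 1,"dx": 0,"dy": 0.0003,"dz": 0.001,"roll": 0},{"jaw": 1,"dx": 0,"dy": 0.0003,"dz": 0.002,"roll": 0},{"jaw": 1,"dx": 0,"dy": 0.0003,"dz": 0.003,"roll": 0},{"jaw": 1,"dx": 0,"dy": 0.0003,"dz": 0.004,"roll": 0},{"jaw": 1,"dx": 0,"dy": 0.0003,"dz": 0.005,"roll": 0}]}}

```text
time: 35.25
tool_pos: [0.6387, 0.1486, 0.1642]
tool_rot: [0.643, 0.766, 0.001, 0.001]
contact_force: [-13.5, -5.3, 37.6]
opening: 0.204
gripper_force: 50.1
```

```bash
python3 -c "
from h import *
go(*fk(0,.0),.10,10);print(telemetry.get_obs()['moment'])"
```

```text
t 35.25 grasp [0.6387 0.1486 0.0992] Y 10.00 f [-13.5  -5.3  37.6] op 0.204 -> d [ 0.0009  0.001  -0.0008] roll -0.00
[-0.78659665  2.63488689  0.06855215]
```

Firm stop at 38 N, so the collar is probably seated. I release, rise, and check by pressing the knob top with closed fingertips, which should touch at grasp z ≈ 0.118.

Call:
{"fn": "play_rows", "kwargs": {"series": [{"jaw": 1,"dx": 0,"dy": 0,"dz": -0.003,"roll": 0},{"jaw": 0.6,"dx": 0,"dy": 0,"dz": -0.003,"roll": 0},{"jaw": 0.6,"dx": 0,"dy": 0,"dz": -0.003,"roll": 0},{"jaw": 0.6,"dx": 0,"dy": 0,"dz": -0.01,"roll": 0},{"jaw": 0.6,"dx": 0,"dy": 0,"dz": -0.035,"roll": 0}]}}

```text
time: 35.88
tool_pos: [0.636, 0.1487, 0.1919]
tool_rot: [0.643, 0.766, -0.002, -0.002]
contact_force: [0.4, 0.7, -0.3]
opening: 0.396
gripper_force: 0.0
```

Call:
{"fn": "play_rows", "kwargs": {"series": [{"jaw": 1,"dx": 0,"dy": 0,"dz": -0.01,"roll": 0},{"jaw": 1,"dx": 0,"dy": 0,"dz": -0.01,"roll": 0},{"jaw": 1,"dx": 0,"dy": 0,"dz": -0.01,"roll": 0},{"jaw": 1,"dx": 0,"dy": 0,"dz": -0.01,"roll": 0},{"jaw": 1,"dx": 0,"dy": 0,"dz": -0.01,"roll": 0}]}}

```text
time: 36.5
tool_pos: [0.6371, 0.1489, 0.2033]
tool_rot: [0.643, 0.766, -0.0, -0.0]
contact_force: [-0.8, 0.9, -0.3]
opening: 0.005
gripper_force: 0.0
```

```bash
python3 -c "
from h import *
go(*fk(0,.0),.118,10)
c=chart('w22.png',150,300,6,200,370)
q=[.6393,.1497];print(proj('wrist',[[*q,.099],[*q,.073],[*q,.068]],c).round(0))"
```

```text
t 36.50 grasp [0.6371 0.1489 0.1383] Y 10.00 f [-0.8  0.9 -0.3] op 0.005 -> d [0.0004 0.0025 0.0203] roll 0.00
150 #######################################################################+-------......
156 ####################################################################+---------.......
162 ###################################################################----------........
168 #################################################################+---------..........
174 ################+.....-###+...................................------------...........
180 ###############-.-...............................................--------............
186 ###################+...-............--.......-...-..----.------.--...................
192 ....................---....-...........-.................----.----...-...............
198 .....................--............................-....-----.----...................
204 .........................--........-...............-...-----.----....................
210 ........----............................-######+-........---------...................
[... 600 characters left out ...]
..............................
258 ........................................+....+.......................................
264 ........................................+....+.......................................
270 ..........................................-..........................................
276 ..........................................-..........................................
282 .....................................................................................
288 .....................................................................................
294 .....................................................................................
[[289. 237.]
 [289. 225.]
 [289. 223.]]
```

Call:
{"fn": "play_rows", "kwargs": {"series": [{"jaw": 1,"dx": 0,"dy": 0.0025,"dz": 0.008,"roll": 0},{"jaw": 1,"dx": 0,"dy": 0.0025,"dz": 0.014,"roll": 0},{"jaw": 1,"dx": 0,"dy": 0.0025,"dz": 0.017,"roll": 0},{"jaw": 1,"dx": 0,"dy": 0.0025,"dz": 0.019,"roll": 0},{"jaw": 1,"dx": 0,"dy": 0.0025,"dz": 0.0205,"roll": 0}]}}

```text
time: 37.17
tool_pos: [0.6402, 0.1494, 0.184]
tool_rot: [0.643, 0.766, 0.0, 0.0]
contact_force: [-0.2, -0.5, 4.0]
opening: 0.004
gripper_force: 2.4
```

```bash
python3 -c "
from h import *
go(*fk(0,.0),.118,10)"
```

```text
t 37.17 grasp [0.6402 0.1494 0.119 ] Y 10.00 f [-0.2 -0.5  4. ] op 0.004 -> d [ 0.0005 -0.0006  0.001 ] roll -0.00
```

Call:
{"fn": "play_rows", "kwargs": {"series": [{"jaw": 1,"dx": 0,"dy": 0,"dz": 0.001,"roll": 0},{"jaw": 1,"dx": 0,"dy": 0,"dz": 0.002,"roll": 0},{"jaw": 1,"dx": 0,"dy": 0,"dz": 0.003,"roll": 0},{"jaw": 1,"dx": 0,"dy": 0,"dz": 0.0035,"roll": 0},{"jaw": 1,"dx": 0,"dy": 0,"dz": 0.004,"roll": 0}]}}

```text
time: 37.8
tool_pos: [0.6409, 0.1489, 0.1833]
tool_rot: [0.643, 0.766, 0.001, 0.001]
contact_force: [-8.4, -5.7, 22.3]
opening: 0.008
gripper_force: 11.4
```

```bash
python3 -c "
from h import *
go(*fk(0,.0),.118,10)"
```

```text
t 37.80 grasp [0.6409 0.1489 0.1183] Y 9.99 f [-8.4 -5.7 22.3] op 0.008 -> d [ 0.0011 -0.0012  0.0003] roll -0.01
```

Solid stop at grasp z 0.118, which puts the collar at about 68 mm, so it's seated. I retract clear and verify from the fixed cameras.

Call:
{"fn": "play_rows", "kwargs": {"series": [{"jaw": 1,"dx": 0,"dy": 0,"dz": -0.005,"roll": 0},{"jaw": 1,"dx": 0,"dy": 0,"dz": -0.05,"roll": 0},{"jaw": 1,"dx": 0,"dy": 0,"dz": -0.1,"roll": 0},{"jaw": 1,"dx": -0.06,"dy": 0,"dz": -0.13,"roll": 0},{"jaw": 1,"dx": -0.12,"dy": 0,"dz": -0.13,"roll": 0}]}}

```text
time: 38.42
tool_pos: [0.6618, 0.0326, 0.3134]
tool_rot: [0.642, 0.767, 0.002, 0.002]
contact_force: [0.4, 0.0, -0.7]
opening: 0.002
gripper_force: 0.0
```

Call:
{"fn": "play_rows", "kwargs": {"series": [{"jaw": 1,"dx": -0.06,"dy": 0,"dz": 0,"roll": 0},{"jaw": 1,"dx": -0.12,"dy": 0,"dz": 0,"roll": 0},{"jaw": 1,"dx": -0.16,"dy": 0,"dz": 0,"roll": 0},{"jaw": 1,"dx": -0.16,"dy": 0,"dz": 0,"roll": 0},{"jaw": 1,"dx": -0.16,"dy": 0,"dz": 0,"roll": 0}]}}

```text
time: 39.05
tool_pos: [0.6882, -0.1244, 0.309]
tool_rot: [0.643, 0.766, 0.0, -0.0]
contact_force: [0.1, 1.4, -0.1]
opening: 0.005
gripper_force: 0.0
```

```bash
python3 -c "
from h import *
s=cap('scene','s23.png');t=cap('top','t23.png')
for n,a in(('scene',s),('top',t)):
  e=proj(n,[[*F0,.099],[*F0,.073],[*F0,.068]]);print(n,e.round(1).tolist())
  x,y=e[0].astype(int)
  for r in range(y-9,y+10): print(r,' '.join('%3d'%v for v in a[r,x-10:x+11].min(1)),x-10)
b=cv2.imread('pics/t0.png').astype(int)
for nm,sl in(('bowl',np.s_[95:150,330:390]),('box',np.s_[110:165,400:475]),('tongs',np.s_[205:295,430:465])): print(nm,np.abs(t[sl].astype(int)-b[sl]).mean().round(2))
"
```

```text
scene [[351.5, 208.6], [349.9, 213.7], [349.6, 214.6]]
199  88  88  89  97 116 135 142 143 140 130 104 104 129 134 132 130 124 119 116 113 109 341
200  88  86  88  93 109 128 140 142 139 133 112  98 121 131 130 129 125 117 112 107 106 341
201  89  86  87  91 103 123 138 140 140 136 118  94 111 127 130 127 122 114 108 105 109 341
202  90  87  87  88  97 115 132 138 138 134 119  94 107 126 127 125 119 108 105 110 127 341
203  92  87  85  86  93 109 127 135 136 133 119  96 104 122 125 121 115 104 110 128 144 341
204  91  87  86  86  92 104 122 134 135 131 119  97 101 120 122 118 112 112 127 145 153 341
205  91  85  86  87  90 101 119 131 133 130 117  95  97 117 119 117 121 131 144 153 156 341
206  91  88  87  86  88  99 115 129 132 128 115  92  94 114 118 126 140 149 153 157 157 341
207  91  88  86  87  89  96 110 125 129 125 113  91  93 112 119 133 151 155 156 154 155 341
208  90  88  85  86  88  93 107 122 126 122 112  92  92 109 121 138 152 153 151 149 147 341
209  88  87  86  86  87  93 106 118 122 121 109  91  96 109 121 138 145 145 142 137 130 341
210  88  86  85  86  87  92 104 1
[... 1835 characters left out ...]
  73  74  73  78  76 227
150 147 153  64  71  73  72  69  80 106 120 124  88  67  59  58  69  75  75  77  74  76 227
151 147 149  63  72  73  74  72  92  63  70  78  58  62  62  71  64  47  51  78  76  75 227
152 142 143  84  70  72  74  73  76 122  60  62  61  65  66  89  66  50  52  52  77  77 227
153 143 143 105  68  74  75  73  75 116 106  71  66  65  82  82  53  53  53  53  51  54 227
154 145 146 105  67  76  74  72  71  70  92 138 137  79  81  52  52  53  54  53  54  51 227
155 143 146 128  68  74  74  75  76  71  70  69  49  51  48  50  51  55  54  53  55  55 227
156 144 146 147  66  73  73  75  74  75  74  72  74  75  49  50  53  55  54  54  55  54 227
bowl 28.15
box 2.27
tongs 15.87
```

Top view: the knob disc is centred at (236.8,147.6), against a predicted (237.0,147.6) for a seated pin. The arm blocks the scene camera, so I move it aside for one more check.

Call:
{"fn": "play_rows", "kwargs": {"series": [{"jaw": 1,"dx": 0,"dy": -0.06,"dz": -0.02,"roll": 0},{"jaw": 1,"dx": 0,"dy": -0.12,"dz": -0.02,"roll": 0},{"jaw": 1,"dx": 0,"dy": -0.18,"dz": -0.02,"roll": 0},{"jaw": 1,"dx": 0,"dy": -0.23,"dz": -0.02,"roll": 0},{"jaw": 1,"dx": 0,"dy": -0.26,"dz": -0.02,"roll": 0}]}}

```text
time: 39.78
tool_pos: [0.4305, -0.1689, 0.3297]
tool_rot: [0.642, 0.767, 0.0, 0.0]
contact_force: [0.4, -0.2, -0.4]
opening: 0.003
gripper_force: 0.0
```

```bash
python3 -c "
from h import *
s=cap('scene','s24.png');t=cap('top','t24.png')
e=proj('scene',[[*F0,.099],[*F0,.073],[*F0,.068],[*F0,.109]]);print(e.round(1).tolist())
x,y=e[0].astype(int)
for r in range(y-10,y+12): print(r,' '.join('%3d'%v for v in s[r,x-12:x+13].min(1)),x-12)
b=cv2.imread('pics/t0.png').astype(int)
for nm,sl in(('bowl',np.s_[95:150,330:390]),('box',np.s_[110:165,400:475]),('tongs',np.s_[205:295,430:465])): print(nm,np.abs(t[sl].astype(int)-b[sl]).mean().round(2))
print(telemetry.get_obs()['contact_force'],telemetry.get_obs()['time'])
"
```

```text
[[351.5, 208.6], [349.9, 213.7], [349.6, 214.6], [352.1, 206.6]]
198 166 167 168 168 168 168 168 169 170 170 168 167 167 168 168 168 167 166 166 166 167 166 166 166 165 339
199 167 168 169 169 169 169 169 170 170 169 168 167 167 169 167 167 166 167 166 166 166 166 166 165 166 339
200 168 168 169 169 169 169 169 169 169 168 167 167 168 168 167 167 167 166 166 166 165 166 166 167 166 339
201 166 168 168 169 169 168 169 169 168 167 167 168 168 168 167 167 167 167 166 166 166 166 166 166 166 339
202 161 166 168 164 162 164 166 167 167 167 167 168 168 167 167 167 167 167 166 166 165 166 165 165 166 339
203 143 157 162 152 139 143 150 157 164 165 166 168 168 167 166 167 166 166 166 166 166 166 166 165 165 339
204 117 137 146 131 111 111 120 132 146 155 158 163 167 166 167 167 167 166 166 165 166 165 165 165 165 339
205  89 109 118 108  96  95  99 107 117 128 136 149 161 164 165 166 167 166 166 166 166 165 166 165 166 339
206  70  84  92  96  93  94  93  94  97 102 116 141 159 164 166 166 165 163 164 166 166 166 166 166 166 339
207  62  72  85  94  95  94  94  94  93  99 119 148 164 167 168
[... 718 characters left out ...]
77  74  84  97  97  98 101 102 104 113 120 113  99  94  95  96  95  94  95 110 339
215  88  79  71  69  69  69  70  81  95 100 101 105 109 114 126 131 116  98  96  97  98  97  95  99 121 339
216  78  71  67  67  67  68  70  75  90  99 105 113 124 131 138 127 108  95  97  99 100 101  98 109 136 339
217  69  68  67  69  67  67  69  70  78  88  99 111 121 125 126 113  98  95  96  99 102 104 102 117 146 339
218  67  66  67  68  68  67  67  69  73  79  87  96 105 106 104  97  94  97  99 102 102 105 104 114 136 339
219  69  68  68  68  70  71  72  77  83  87  88  90  94  95  94  94  95  97 103 106 106 105 100 101 115 339
bowl 14.03
box 17.37
tongs 18.52
[ 0.3903923   0.10014582 -0.21193663] 39.875
```

Both cameras and the two hard stops agree that the pin is seated, and the arm is clear of everything. Handing in.

```bash
python3 -c "
from station import r
print(r.finish_job())"
```

```text
the job is handed in; nothing more can be done
None
```

I handed the job in: the handle's eye is in the fork, the steel pin is pushed past the catch to a firm stop, and everything is released. The collar looks flush (knob position in both camera views, to about 2 mm). I never moved near the bowl, box or tongs, but the arm blocked the final image check of them, and the hand-in call returned no verdict.

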